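Load sensor samples into a contact-test jig and latch its sprung head

ROBOT

A 6-joint arm with a two-finger parallel gripper is mounted at the origin on the work surface. World frame = base frame: x ahead of the robot, y to its left, z up, the work surface at z = 0. Lengths are in m, angles in rad, forces in N, time in s.
With the tool pointing down it reaches from about 0.3 to 0.875 m from the base axis. Payload 6.4 kg.
Tool frame: the origin (TCP) lies between the finger pads; the fingertips stand 11 mm ahead of it and the grasp point (between the pads) lies 8 mm behind it (ctrl.tcp_to_tips is the distance from the TCP to the fingertips, in m); x points along the fingers, z is the direction in which the jaws open and shut, and the axes are right-handed (so a half turn about x gives the same grasp; the last joint's range is limited). The gripper opens to 85 mm and grips with 20 to 120 N. Pads are 22 mm wide; open, the fingers measure 114 mm over their backs; the gripper's body (76 mm by 85 mm) begins 54 mm behind the grasp point. The pads swing forward as they close: fully open they stand 13 mm farther back than shut.
Start: joints at [-1.32, 0.181, 1.607, -0, 1.354, -0.206], TCP at [0.254, -0.516, 0.242] pointing down, gripper open.
Joint ranges: [-2.99, 2.99], [-0.89, 2.07], [0.3, 2.58], [-1.14, 4.28], [0, 2.63], [-3.12, 3.12]. Speed limits (rad/s): [2.57, 2.57, 3.01, 3.14, 3.14, 3.14].

INTERFACE

Orientations are given as a unit quaternion [w, x, y, z].
In Python, from bench import ctrl, eyes, hand_in gives the robot as it stands. The module is installed in compiled form; this text tells all that it offers.
- The arm moves only by the tool step_arm, never from a script. Its arguments are lists of equal length, an entry for each row: "xyz": the shift along the world's x, y, z in mm, a list of three; "spin": the turn about the world's z in rad; "fingers": the opening in per cent of the stroke, from 0 (shut) to 100 (fully open). A call has 1 to 10 rows; each row is the pose to reach, as a shift and turn from the pose commanded when the call began; what a row does not reach only later rows make up. A row lasts 1/10 s, in which the tool goes at most 50 mm and 8.59 degrees, less where a joint would pass 70% of its speed; a pose out of reach is approached as far as the arm can. A call with a gripper value outside its range is refused whole. The fingers move at their own pace and stop on an object; the grip force is fixed at half the most. Time passes only in rows, so rows that repeat a pose let the fingers close. It gives the time, the measured TCP pose, the force and the opening at its end, in the units of the state.
- ctrl.get_obs(): the state, without advancing time (a new reading comes with each control period).
- eyes.camera(name): name is "scene" or "top" or "wrist"; returns the picture (384x512x3 uint8, red, green, blue); there is no depth.
- eyes.camera_model(name): a dict with "vertical_fov" (degrees; the focal length in pixels is half the picture's height over the tangent of half this angle, whatever the lens; pixels are square), "cx", "cy" (the principal point, pixels), "pose" (4x4, takes a point from camera to world coordinates); the wrist camera has in their place "tool_from_camera" (4x4, takes a point from camera to tool coordinates, whose origin is the TCP and whose axes are the tool frame's). Camera axes: x right, y up, looking along -z (the intrinsics and any distortion apply to the point x, -y, -z); pixel columns grow to the right and rows downward; lengths in m; the calibration is good to about 2 mm. A picture is of the moment at which its call begins: read the wrist's pose just before it. camera_model takes no time and is no camera call.
- hand_in(): hands the job in, once; it reports no verdict.
The state is a dict: "time_s": time; "q": joint angles; "dq": joint speeds; "joint_efforts": joint torques, N m; "eef_pos": TCP position; "eef_rot": TCP orientation; "wrist_force": force on the tool from outside, world axes, zero at the start; "torque": the same for the moment, N m; "opening": opening from 0.0 (shut) to 1.0 (fully open).
Only numpy, scipy, OpenCV 4.12 (cv2) and the standard library are available. Lean on these libraries where they do the work, as an engineer would, in place of code of your own. Each camera call takes 0.05 s, during which the arm holds its last target.

TASK

Open the test jig by swinging its blue-knobbed lock lever aside and drawing the carriage out, and lay every sensor sample that is on the bench flat in a nest of its own. Push the carriage fully home and swing the lever right across to lock it while the contact head is still up; then press the spring-loaded head down by its red handle and swing the handle round into its holding notch, so that the head stays down on the samples when you let go. Leave the dish, the screwdriver and the adapter where they are.

Things in the scene. Friction and masses are not known exactly. Their poses are not given: they have to be found in the camera images.
- jig: bolted-down test jig; mm in its frame: origin at bench level between the rails, z up, y along the rails (carriage comes out to +y), x away from the robot. Base plate x -90..100, y -210..210, top z 12. Grey C-frame: column x 60..90, y -155..-85; round boss r 45 about the spindle axis (x 0, y -120), top z 112; on it the steel gate, 32 to 40 from the axis, to z 158
- carriage (a joint): black carriage with four nests in a row, sliding along jig +y, m: 0 = fully home under the contact head, 0.185 = fully out, where all nests are clear of the head for loading. Friction about 1.5 N, no spring. The lever, when across, keeps it in. 48 mm wide, 200 long (home: y -200..0)
- carriage_post (a point): upright white round post on the carriage's end block, to pull and push it by: diameter 14 mm, z 33 to 75; this point is on its axis at z 63. In the jig frame x 0, y -12 + carriage travel
- lever (a joint): lock lever: flat steel bar 14 mm wide, z 19..29, on a vertical pivot at jig x -70, y 10; rad: 0 = locked, lying along jig +x right behind the carriage's end; opens anticlockwise from above to 1.9 (1.57 = along +y). From about 1.5 up it is clear of the carriage. Stays where left (under 1 N at the knob). Reaches 0 only with the carriage home, else it jams on its end
- lever_knob (a point): upright blue round knob on the lever, 125 mm from its pivot: diameter 16 mm, z 29 to 75; this point is on its axis at z 59
- head (a joint): vertical slide of the contact head (green plate 44 x 156 mm, four brass spring pins below), m: 0 = up, 0.026 = right down; a spring returns it: about 4 N at 0, 9 N at 0.026, with pins on samples up to 4 N more. Held in the notch it stands at 0.018. When up: plate's underside at z 64, pin tips z 49
- handle (a joint): swing of the head's handle about the spindle axis (jig x 0, y -120), rad: 0 = along jig -x, grows anticlockwise from above (towards -y) to 0.75; a light spring returns it to 0. It sinks with the head. The gate lets it past 0.15 only with the head below 0.0225; from 0.56 on it is past the lip and, let up, rises into the holding notch (head 0.018) and stays. Let go sooner, it snaps back
- handle_grip (a point): middle of the handle's red grip: horizontal round sleeve, diameter 14 mm, 52 mm long, pointing out from the spindle; this point is on its axis, 84 mm from the spindle axis, at jig z 146 when the head is up
- nest1 (a point): nest 1 of the carriage: an open pocket 36 mm (jig x) by 30 mm (jig y), 5 mm deep, floor at z 21, brass pad on the floor. This point is where the centre of a seated sample lies: 7 mm above the floor, at x 0, y -177 + carriage travel
- nest2 (a point): nest 2 of the carriage: an open pocket 36 mm (jig x) by 30 mm (jig y), 5 mm deep, floor at z 21, brass pad on the floor. This point is where the centre of a seated sample lies: 7 mm above the floor, at x 0, y -139 + carriage travel
- nest3 (a point): nest 3 of the carriage: an open pocket 36 mm (jig x) by 30 mm (jig y), 5 mm deep, floor at z 21, brass pad on the floor. This point is where the centre of a seated sample lies: 7 mm above the floor, at x 0, y -101 + carriage travel
- nest4 (a point): nest 4 of the carriage: an open pocket 36 mm (jig x) by 30 mm (jig y), 5 mm deep, floor at z 21, brass pad on the floor. This point is where the centre of a seated sample lies: 7 mm above the floor, at x 0, y -63 + carriage travel
- sample1: sensor sample 1: rigid amber block 32 x 26 x 14 mm (its x, y, z) with the same silver electrode on top and bottom, so either face may be up; 30 g; origin at its centre. Starts flat on the 2 mm blue mat; may be absent
- sample2: sensor sample 2: rigid amber block 32 x 26 x 14 mm (its x, y, z) with the same silver electrode on top and bottom, so either face may be up; 30 g; origin at its centre. Starts flat on the 2 mm blue mat; may be absent
- sample3: sensor sample 3: rigid amber block 32 x 26 x 14 mm (its x, y, z) with the same silver electrode on top and bottom, so either face may be up; 30 g; origin at its centre. Starts flat on the 2 mm blue mat; may be absent
- sample4: sensor sample 4: rigid amber block 32 x 26 x 14 mm (its x, y, z) with the same silver electrode on top and bottom, so either face may be up; 30 g; origin at its centre. Starts flat on the 2 mm blue mat; may be absent
- dish: a flat round covered glass culture dish, 90 mm across and 15 mm high; origin under its centre. Bystander: leave alone
- driver: a yellow-handled screwdriver, 150 mm long, lying along its x axis; origin under its middle. Bystander: leave alone
- adapter: a small aluminium coaxial adapter box with brass ends, 67 x 25 x 22 mm; origin under its centre. Bystander: leave alone
Not all that is in view belongs to the job. What is shaped like the sample2 but black or yellow is not meant.

How it is judged:
On the way, in this order (a step that is already met when the one before it is completed fails the run):
1. every sample lies flat in a nest, the carriage is home and the lever locked, with the contact head still up ((distance between sample1 and nest1 below 0.005 m or distance between sample1 and nest2 below 0.005 m or distance between sample1 and nest3 below 0.005 m or distance between sample1 and nest4 below 0.005 m) and angle between the z axis of each of sample1, sample2, sample3, sample4 and the z axis of jig, either way round below 0.1 rad and (distance between sample2 and nest1 below 0.005 m or distance between sample2 and nest2 below 0.005 m or distance between sample2 and nest3 below 0.005 m or distance between sample2 and nest4 below 0.005 m) and (distance between sample3 and nest1 below 0.005 m or distance between sample3 and nest2 below 0.005 m or distance between sample3 and nest3 below 0.005 m or distance between sample3 and nest4 below 0.005 m) and (distance between sample4 and nest1 below 0.005 m or distance between sample4 and nest2 below 0.005 m or distance between sample4 and nest3 below 0.005 m or distance between sample4 and nest4 below 0.005 m) and value of joint each of carriage, head below 0.005 m and value of joint lever below 0.08 rad), for 0.2 s.
2. the contact head is pressed down and its handle is held in the notch (value of joint handle above 0.5 rad and value of joint head between 0.0155 and 0.0205 m), for 0.3 s.
At the end, for the whole second after the job is handed in: Every sample lies flat (0.1 rad) within 5 mm of the seated point of a nest; carriage within 5 mm of home; lever within 0.08 rad of locked; handle past 0.5 rad and head at rest 15.5 to 20.5 mm down, held by the notch (all of step 2 and (distance between sample1 and nest1 below 0.005 m or distance between sample1 and nest2 below 0.005 m or distance between sample1 and nest3 below 0.005 m or distance between sample1 and nest4 below 0.005 m) and angle between the z axis of each of sample1, sample2, sample3, sample4 and the z axis of jig, either way round below 0.1 rad and (distance between sample2 and nest1 below 0.005 m or distance between sample2 and nest2 below 0.005 m or distance between sample2 and nest3 below 0.005 m or distance between sample2 and nest4 below 0.005 m) and (distance between sample3 and nest1 below 0.005 m or distance between sample3 and nest2 below 0.005 m or distance between sample3 and nest3 below 0.005 m or distance between sample3 and nest4 below 0.005 m) and (distance between sample4 and nest1 below 0.005 m or distance between sample4 and nest2 below 0.005 m or distance between sample4 and nest3 below 0.005 m or distance between sample4 and nest4 below 0.005 m) and value of joint carriage below 0.005 m and value of joint lever below 0.08 rad and velocity of joint head below 0.01 m/s); the robot touches nothing.
It fails at once if the dish is disturbed (moved more than 30 mm) (distance of dish from where it was at the start of the episode above 0.03 m).
It fails at once if the driver is disturbed (moved more than 30 mm) (distance of driver from where it was at the start of the episode above 0.03 m).
It fails at once if the adapter is disturbed (moved more than 30 mm) (distance of adapter from where it was at the start of the episode above 0.03 m).
Of sample1, sample2, sample3, sample4 only 2 to 4 are there at a start; the rules pass over those that are not, and their reading is None.
At some moment in a run one of sample1, sample2, sample3, sample4 may be knocked a few centimetres aside while the robot is not near it.
Once in a run the grip may slacken for a moment while it holds something.
It also fails if it takes over 208 s, if anything falls off the work surface, if the arm or the gripper's body presses on something with over 40 N, if the wrist force passes 120 N, or if a joint passes its speed limit or range.

## Working session

There is one attempt and no reset: what is moved stays moved. The work goes in short steps, Python scripts to look and compute and a tool call to move; the robot and the scene stay as the last step left them, time stands still between calls to the robot, and variables do not carry over. Pictures are saved under pics/ and viewed, and the job is handed in when it is done.

Besides the shell and the picture viewer there is one more tool, called after "Request:" as a command line: name --pt "numbers of a row" for each row, then --argument value for the rest. step_arm: Moves the arm, as the interface text tells. Its arguments: {"type":"object","properties":{"xyz":{"type":"array"},"spin":{"type":"array"},"fingers":{"type":"array"}},"required":["xyz","spin","fingers"]}

```bash
mkdir -p pics; ls; python3 - <<'E'
from bench import ctrl, eyes
import cv2, numpy as np
print(ctrl.get_obs())
for n in ("scene","top","wrist"):
    print(n,eyes.camera_model(n))
    cv2.imwrite(f"pics/{n}0.png",eyes.camera(n)[:,:,::-1])
E
```

```text
pics
{'time_s': 0.0, 'q': array([-1.32030472e+00,  1.81514733e-01,  1.60798573e+00, -7.39618637e-06,
        1.35374338e+00, -2.06344214e-01]), 'dq': array([ 1.29798236e-03,  3.52129657e-05,  5.76926054e-04,  2.30009151e-03,
       -7.82756456e-04, -4.77167718e-04]), 'joint_efforts': array([-8.50841916e-04, -4.44869006e+01, -3.51337552e+01, -3.89834213e-04,
        9.13171767e-03,  2.68757091e-06]), 'eef_pos': array([ 0.25350176, -0.51554072,  0.24140966]), 'eef_rot': array([ 0.59980785,  0.37419566,  0.600655  , -0.37339217]), 'wrist_force': array([ 1.17949228, -0.1557512 , -0.28900904]), 'torque': array([-0.03942971,  0.02488569, -0.0052507 ]), 'opening': 1.0000239493847147}
scene {'vertical_fov': 56.0470077687284, 'cx': 252.3617645139444, 'cy': 193.80908445605152, 'pose': array([[ 0.0254297 , -0.77440271,  0.63218175,  0.97409378],
       [ 0.99963345,  0.0138219 , -0.02327917,  0.0053537 ],
       [ 0.0092895 ,  0.63254201,  0.77447034,  0.71034116],
       [ 0.        ,  0.        ,  0.        ,  1.        ]])}
top {'vertical_fov': 42.73775807520555, 'cx': 265.35949790128666, 'cy': 186.83065434965738, 'pose': array([[-0.0033294 ,  0.98424038, -0.17680438,  0.30450484],
       [-0.99998775, -0.00262917,  0.0041946 ,  0.04944956],
       [ 0.00366365,  0.17681618,  0.98423707,  1.19414686],
       [ 0.        ,  0.        ,  0.        ,  1.        ]])}
wrist {'vertical_fov': 62.12702452045834, 'cx': 255.04021673298206, 'cy': 190.56100764498083, 'tool_from_camera': array([[-2.71400093e-04,  2.85655756e-01, -9.58332257e-01,
        -1.31393382e-01],
       [ 5.31203149e-04,  9.58332198e-01,  2.85655589e-01,
         7.25548055e-02],
       [ 9.99999822e-01, -4.31542159e-04, -4.11832685e-04,
        -9.56978823e-04],
       [ 0.00000000e+00,  0.00000000e+00,  0.00000000e+00,
         1.00000000e+00]])}
```

View pics/top0.png

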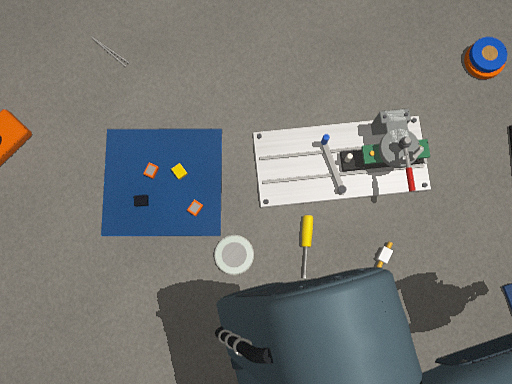

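View pics/scene0.png

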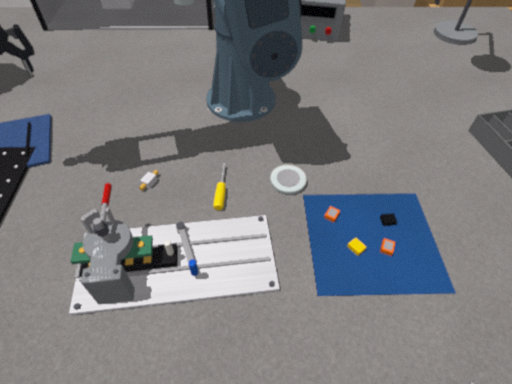

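View pics/wrist0.png

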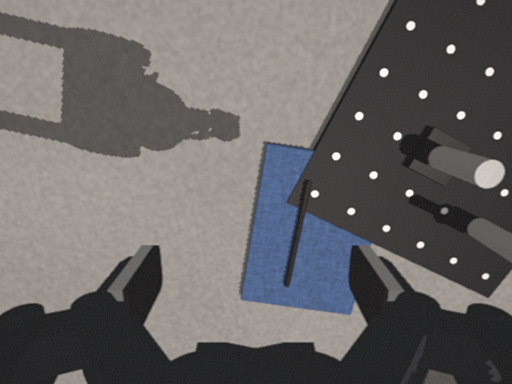

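The top view shows two amber blocks with silver tops at (151,170) and (195,208). The decoys are yellow at (179,171) and black at (141,201). The jig's knob is at (325,138), its post at (349,157), and the red grip at (410,178). I'll zoom in and measure.

```bash
cat > h.py <<'E'
import numpy as np, cv2
from scipy.spatial.transform import Rotation as R
from bench import ctrl, eyes
def cam(n, save=None):
    o=ctrl.get_obs(); im=eyes.camera(n)
    m=eyes.camera_model(n)
    if n=="wrist":
        T=np.eye(4); w,x,y,z=o['eef_rot']; T[:3,:3]=R.from_quat([x,y,z,w]).as_matrix(); T[:3,3]=o['eef_pos']
        P=T@m['tool_from_camera']
    else: P=m['pose']
    f=192/np.tan(np.radians(m['vertical_fov'])/2)
    if save: cv2.imwrite("pics/"+save,im[:,:,::-1])
    return im,dict(f=f,cx=m['cx'],cy=m['cy'],P=P)
def ray(c,u,v):
    d=np.array([(u-c['cx'])/c['f'],-(v-c['cy'])/c['f'],-1.]); return c['P'][:3,3],c['P'][:3,:3]@d
def onz(c,u,v,z):
    o,d=ray(c,u,v); return o+d*(z-o[2])/d[2]
def two(c1,p1,c2,p2):
    o1,d1=ray(c1,*p1);o2,d2=ray(c2,*p2)
    A=np.stack([d1,-d2],1); s=np.linalg.lstsq(A,o2-o1,rcond=None)[0]
    a=o1+s[0]*d1;b=o2+s[1]*d2
    return (a+b)/2,np.linalg.norm(a-b)
def proj(c,p):
    q=c['P'][:3,:3].T@(np.asarray(p)-c['P'][:3,3]); return np.array([c['cx']-c['f']*q[0]/q[2],c['cy']+c['f']*q[1]/q[2]])
def blobs(im,lo,hi,amin=20):
    h=cv2.cvtColor(im,cv2.COLOR_RGB2HSV); m=cv2.inRange(h,np.array(lo),np.array(hi))
    n,l,s,ce=cv2.connectedComponentsWithStats(m)
    return m,[(ce[i],s[i,4],s[i,:4]) for i in range(1,n) if s[i,4]>=amin]
def pose(o=None):
    o=o or ctrl.get_obs(); w,x,y,z=o['eef_rot']; M=R.from_quat([x,y,z,w]).as_matrix()
    return o['eef_pos'],M
E
python3 - <<'E'
from h import *
p,M=pose();print("R",M.round(3))
for n in("top","scene"):
    im,c=cam(n)
    print(n)
    cv2.imwrite(f"pics/{n}_z.png",cv2.resize(im[90:240,90:450] if n=="top" else im[150:320,60:460],None,fx=2,fy=2,interpolation=cv2.INTER_CUBIC)[:,:,::-1])
    for nm,lo,hi in(("orange",(3,140,120),(15,255,255)),("blue",(108,150,80),(125,255,255)),("red",(0,200,90),(2,255,255)),("yellow",(22,150,120),(32,255,255))):
        for ce,a,b in blobs(im,lo,hi)[1]: print(nm,ce.round(1),a,b,onz(c,*ce,0.012).round(3))
    # plate
    h=cv2.cvtColor(im,cv2.COLOR_RGB2HSV); m=cv2.inRange(h,np.array((0,0,165)),np.array((180,30,255)))
    m=cv2.morphologyEx(m,cv2.MORPH_CLOSE,np.ones((9,9)))
    k,l,s,ce=cv2.connectedComponentsWithStats(m);
    i=1+s[1:,4].argmax(); cn=cv2.findContours((l==i).astype(np.uint8),0,2)[0][0]
    print(s[i],cv2.minAreaRect(cn)); hull=cv2.convexHull(cn); ap=cv2.approxPolyDP(hull,6,True)[:,0]
    print([(q.tolist(),onz(c,*q,0.012).round(3).tolist()) for q in ap])
E
```

```text
R [[-0.     0.897  0.441]
 [ 0.001  0.441 -0.897]
 [-1.     0.    -0.001]]
top
orange [484.4  69.6] 170 [467  49  39  28] [ 0.821 -0.518  0.012]
orange [ 10.8 134.1] 987 [  0 109  32  56] [0.652 0.678 0.012]
orange [151.  170.4] 81 [144 163  15  15] [0.559 0.326 0.012]
orange [194.7 207.9] 79 [187 200  16  16] [0.465 0.216 0.012]
blue [487.8  54.1] 707 [469  37  38  35] [ 0.863 -0.53   0.012]
blue [325.5 137.1] 27 [323 135   6   6] [ 0.642 -0.106  0.012]
red [410.3 179.5] 64 [407 168   8  22] [ 0.534 -0.312  0.012]
yellow [178.8 170.8] 140 [171 163  16  16] [0.557 0.257 0.012]
yellow [306.9 230.3] 312 [302 215  11  32] [ 0.41  -0.055  0.012]
[  253   110   178    97 10369] ((340.98779296875, 157.39024353027344), (82.49236297607422, 170.61672973632812), 83.6598129272461)
[([418, 116], [0.697, -0.34, 0.012]), ([430, 189], [0.51, -0.359, 0.012]), ([261, 206], [0.47, 0.055, 0.012]), ([253, 132], [0.656, 0.075, 0.012]), ([385, 111], [0.71, -0.258, 0.012])]
scene
orange [331.5 214.9] 79 [325 207  15  15] [0.473 0.214 0.012]
orange [386.9 247.4] 98 [381 239  14  16] [0.564 0.323 0.012]
blue [192.9 266.6] 88 [189 260   9  15] [ 0.603 -0.106  0.012]
red [106.2 193.2] 85 [103 184   7  19] [ 0.395 -0.338  0.012]
yellow [219.3 196. ] 249 [214 182  12  28] [ 0.41  -0.056  0.012]
yellow [356.4 246. ] 176 [348 238  18  17] [0.559 0.256 0.012]
[   69   215   210    99 10115] ((169.4212646484375, 262.51483154296875), (78.1977767944336, 211.05862426757812), 83.44306182861328)
[([266, 217], [0.476, 0.057, 0.012]), ([276, 289], [0.658, 0.069, 0.012]), ([69, 313], [0.699, -0.34, 0.012]), ([78, 265], [0.594, -0.352, 0.012]), ([130, 228], [0.501, -0.259, 0.012])]
```

View pics/top_z.png

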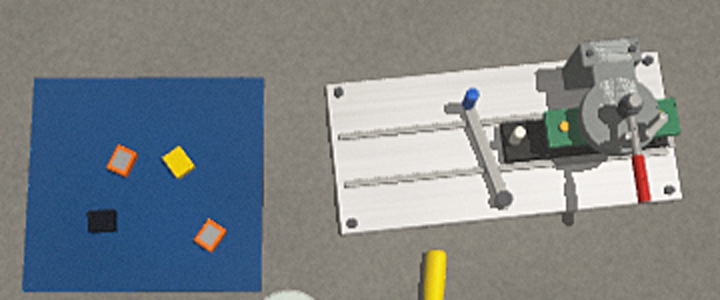

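View pics/scene_z.png

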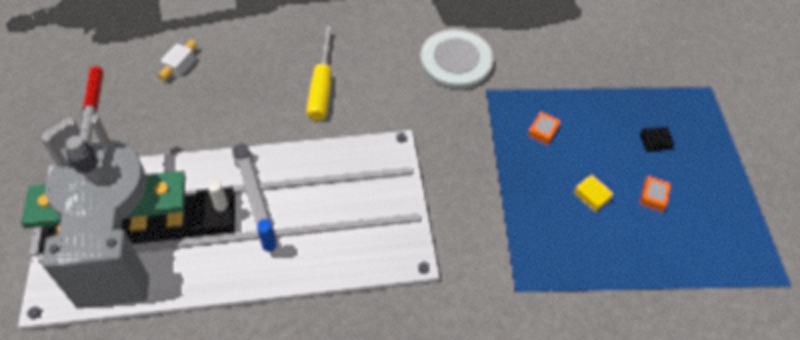

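Candidates for a sample: amber with silver tops at (151,170) and (195,208). The yellow block (179,171), the black block (141,201) and the orange box at the edge are excluded. So two samples are present, which the zoomed crop confirms. Next I'll fit the jig pose.

```bash
cat >> h.py <<'E'
def rigid(src,dst):
    src=np.array(src,float);dst=np.array(dst,float)
    a=src-src.mean(0);b=dst-dst.mean(0)
    th=np.arctan2((a[:,0]*b[:,1]-a[:,1]*b[:,0]).sum(),(a*b).sum())
    r=np.array([[np.cos(th),-np.sin(th)],[np.sin(th),np.cos(th)]])
    t=dst.mean(0)-r@src.mean(0)
    return th,r,t,np.linalg.norm(src@r.T+t-dst,axis=1)
E
python3 - <<'E'
from h import *
src=[(-.09,.21),(.1,.21),(.1,-.21),(-.09,-.21)]
top=[(.470,.055),(.656,.075),(.697,-.34),(.51,-.359)]
sc=[(.476,.057),(.658,.069),(.699,-.34)]
for s,d in((src,top),(src[:3],sc),(src+src[:3],top+sc)):
    th,r,t,e=rigid(s,d);print(th,t,e.round(4))
c={}
for n in("top","scene"): c[n]=cam(n)[1]
k,e=two(c["top"],(325.5,137.1),c["scene"],(192.9,266.6));print("knob",k,e, "jig",r.T@(k[:2]-t))
j=r.T@(k[:2]-t); print("lever angle",np.arctan2(j[1]-.01,j[0]+.07),np.hypot(j[1]-.01,j[0]+.07))
k,e=two(c["top"],(349.5,156.5),c["scene"],(170,247));print("post",k,e, "jig",r.T@(k[:2]-t))
k,e=two(c["top"],(410.3,179.5),c["scene"],(106.2,193.2));print("grip",k,e, "jig",r.T@(k[:2]-t))
E
```

```text
0.09854623364083163 [ 0.57827426 -0.14274193] [0.0031 0.0016 0.0024 0.0017]
0.09056439901769789 [ 0.58081444 -0.14436262] [0.0038 0.0059 0.0045]
0.09415779238108724 [ 0.57947425 -0.14347032] [0.0021 0.0033 0.0036 0.002  0.0059 0.0061 0.0031]
knob [ 0.62865158 -0.09906018  0.06021973] 0.0012072932999637439 jig [0.05313488 0.03958983]
lever angle 0.2358326348771698 0.12664026649523002
post [ 0.58109261 -0.15292472  0.05794663] 0.00592847263636314 jig [ 0.0007223  -0.00956468]
grip [ 0.50794309 -0.27068397  0.14757991] 0.000683264919692118 jig [-0.08317478 -0.11992488]
```

Request:
step_arm --pt "0 0 60" --pt "30 35 60" --pt "65 76 60" --pt "100 117 60" --pt "135 158 60" --pt "170 199 60" --pt "205 240 60" --pt "240 281 60" --pt "275 322 60" --pt "300 355 60" --spin '[0,-0.02,-0.05,-0.07,-0.09,-0.11,-0.12,-0.12,-0.12,-0.12]' --fingers '[100,90,80,60,40,34,34,34,34,34]'

```text
time_s: 1.35
eef_pos: [0.5431, -0.1739, 0.3025]
eef_rot: [0.577, 0.409, 0.577, -0.409]
wrist_force: [0.3, -1.2, -0.4]
opening: 0.339
```

Request:
step_arm --pt "30 40 0" --pt "40 50 0" --pt "40 50 0" --pt "40 50 0" --spin '[0,0,0,0]' --fingers '[34,34,34,34]'

```text
time_s: 1.75
eef_pos: [0.5815, -0.1263, 0.302]
eef_rot: [0.577, 0.409, 0.577, -0.409]
wrist_force: [0.5, 0.2, 1.2]
opening: 0.338
```

```bash
python3 - <<'E'
from h import *
p,M=pose();print(p,M.round(3),ctrl.get_obs()['q'])
im,c=cam("wrist","w1.png")
J=np.array([.5795,-.1435]);th=.095
def jw(x,y,z): return [J[0]+np.cos(th)*x-np.sin(th)*y,J[1]+np.sin(th)*x+np.cos(th)*y,z]
for n,q in dict(c1=(-.09,.21,.012),c2=(.1,.21,.012),knob=(.052,.04,.075),piv=(-.07,.01,.03),post=(0,-.012,.075)).items(): print(n,proj(c,jw(*q)).round(1))
E
```

```text
[ 0.58153017 -0.12634165  0.3019992 ] [[-0.001  0.944  0.331]
 [-0.     0.331 -0.944]
 [-1.    -0.001  0.   ]] [-4.12794289e-01  1.82729990e-01  1.48403260e+00 -7.72092926e-04
  1.47547772e+00  8.21038985e-01]
c1 [102.5 184.3]
c2 [119.4  36.9]
knob [245.9 114.4]
piv [247.4 208.4]
post [279.3 170.5]
```

View pics/w1.png

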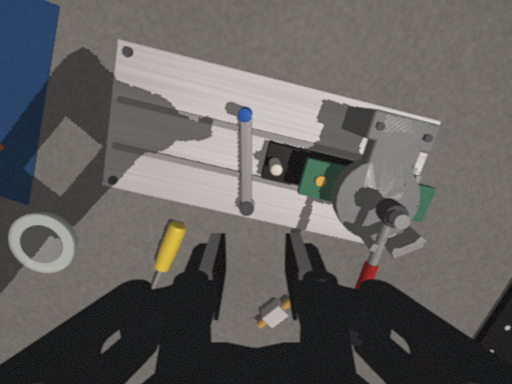

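Request:
step_arm --pt "46 27 -30" --pt "46 27 -80" --pt "46 27 -130" --pt "46 27 -160" --pt "46 27 -170" --pt "46 27 -170" --spin '[0,0,0,0,0,0]' --fingers '[34,34,34,34,34,34]'

```text
time_s: 2.4
eef_pos: [0.6266, -0.0999, 0.1311]
eef_rot: [0.575, 0.409, 0.577, -0.41]
wrist_force: [0.1, -0.6, -0.7]
opening: 0.342
```

```bash
python3 - <<'E'
from h import *
p,M=pose();print(p)
im,c=cam("wrist","w2.png")
m,b=blobs(im,(105,150,80),(128,255,255));
for ce,a,bb in b: print(ce,a,bb,onz(c,*ce,.075))
E
```

```text
[ 0.62659544 -0.09991066  0.13105279]
[252.38088012 205.63429439] 659 [242 186  22  39] [ 0.63201477 -0.09527571  0.075     ]
```

View pics/w2.png

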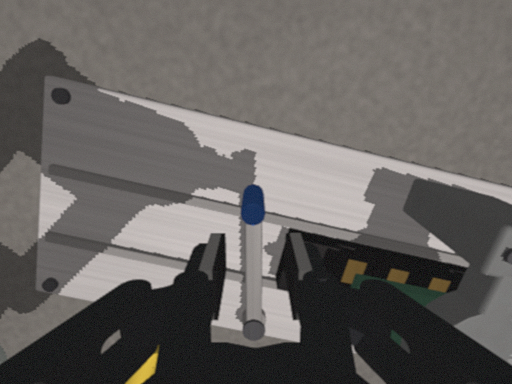

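```bash
python3 - <<'E'
import numpy as np
f0=.331
for d in np.arange(0.15,1.56,.14):
    f=f0+d; print(round(d,2),np.round(125*np.array([np.cos(f)-np.cos(f0),np.sin(f)-np.sin(f0)])))
E
```

```text
0.15 [-7. 17.]
0.29 [-17.  32.]
0.43 [-28.  46.]
0.57 [-41.  57.]
0.71 [-55.  67.]
0.85 [-71.  75.]
0.99 [-87.  80.]
1.13 [-105.   84.]
1.27 [-122.   84.]
1.41 [-139.   83.]
1.55 [-156.   78.]
```

Request:
step_arm --pt "1 0 -40" --pt "1 0 -70" --pt "1 0 -70" --spin '[0,0,0]' --fingers '[34,34,34]'

```text
time_s: 2.75
eef_pos: [0.6276, -0.0989, 0.0611]
eef_rot: [0.575, 0.409, 0.578, -0.41]
wrist_force: [-0.2, 1.1, -0.4]
opening: 0.337
```

Request:
step_arm --pt "-3 9 0" --pt "-7 17 0" --pt "-12 24 0" --pt "-17 32 0" --pt "-22 39 0" --pt "-28 46 0" --pt "-34 52 0" --pt "-41 57 0" --pt "-48 62 0" --pt "-55 67 0" --spin '[0.07,0.15,0.22,0.29,0.36,0.43,0.5,0.57,0.64,0.71]' --fingers '[34,34,34,34,34,34,34,34,34,34]'

```text
time_s: 3.75
eef_pos: [0.5768, -0.0326, 0.0668]
eef_rot: [0.686, 0.182, 0.681, -0.182]
wrist_force: [0.6, -0.3, 0.2]
opening: 0.338
```

Request:
step_arm --pt "-8 4 0" --pt "-16 8 0" --pt "-32 13 0" --pt "-41 15 0" --pt "-50 17 0" --pt "-67 17 0" --pt "-84 16 0" --pt "-93 14 0" --pt "-101 11 0" --pt "-101 11 0" --spin '[0.07,0.14,0.28,0.35,0.42,0.56,0.7,0.77,0.84,0.84]' --fingers '[34,34,34,34,34,34,34,34,34,34]'

```text
time_s: 4.75
eef_pos: [0.4749, -0.0217, 0.0656]
eef_rot: [0.7, -0.112, 0.697, 0.11]
wrist_force: [-0.1, -0.1, -0.5]
opening: 0.336
```

```bash
python3 - <<'E'
from h import *
im,c=cam("top","t3.png")
cv2.imwrite("pics/t3z.png",cv2.resize(im[80:280,90:450],None,fx=2,fy=2)[:,:,::-1])
im,c=cam("scene");cv2.imwrite("pics/s3z.png",cv2.resize(im[130:320,60:460],None,fx=2,fy=2)[:,:,::-1])
E
```

```text
(no output)
```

View pics/s3z.png

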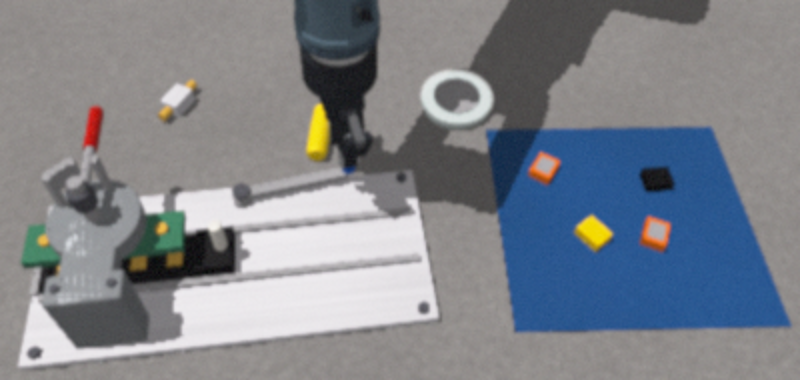

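Request:
step_arm --pt "0 0 40" --pt "0 0 80" --pt "15 -20 90" --pt "30 -40 90" --pt "45 -60 90" --pt "60 -75 90" --pt "75 -95 90" --pt "90 -110 90" --pt "106 -125 90" --pt "106 -130 90" --spin '[0,-0.15,-0.3,-0.45,-0.6,-0.75,-0.9,-1.05,-1.2,-1.35]' --fingers '[34,34,26,26,26,26,26,26,26,26]'

```text
time_s: 5.85
eef_pos: [0.5817, -0.1528, 0.1538]
eef_rot: [0.614, 0.352, 0.612, -0.352]
wrist_force: [-1.1, 0.4, -0.5]
opening: 0.256
```

Request:
step_arm --pt "0 0 0" --pt "0 0 0" --pt "0 0 0" --pt "0 0 0" --pt "0 0 0" --spin '[-0.15,-0.3,-0.44,-0.44,-0.44]' --fingers '[26,26,26,26,26]'

```text
time_s: 6.35
eef_pos: [0.5796, -0.1509, 0.1531]
eef_rot: [0.525, 0.475, 0.524, -0.474]
wrist_force: [0.2, -0.4, -1.1]
opening: 0.258
```

```bash
cat >> h.py <<'E'
J=np.array([.5795,-.1435]);th=.095
def jw(x,y,z): return [J[0]+np.cos(th)*x-np.sin(th)*y,J[1]+np.sin(th)*x+np.cos(th)*y,z]
def wj(p):
    c,s=np.cos(th),np.sin(th); d=np.asarray(p)[:2]-J; return np.array([c*d[0]+s*d[1],-s*d[0]+c*d[1]])
def jaw():
    p,M=pose(); return p,np.degrees(np.arctan2(-M[1,2],-M[0,2]))
E
python3 - <<'E'
from h import *
print(jaw(),jw(0,-.012,0),ctrl.get_obs()['q'])
im,c=cam("wrist","w4.png")
print(proj(c,jw(0,-.012,.075)),proj(c,jw(0,-.012,.033)), [proj(c,jw(x,y,.012)).round(1) for x,y in((-.09,.21),(.1,.21))])
E
```

```text
(array([ 0.57964186, -0.15087892,  0.15308566]), np.float64(95.7186481346132)) [np.float64(0.5806382860236147), np.float64(-0.15544589071306292), 0] [-4.52634249e-01  3.23646409e-01  1.62183375e+00  4.58582152e-05
  1.19487125e+00  1.01833570e+00]
[262.71277386 203.48631659] [261.50912888 186.92808752] [array([ 29.4, 269.7]), array([-17.5,  57. ])]
```

View pics/w4.png

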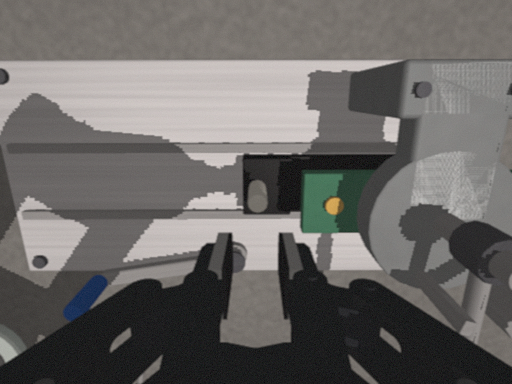

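Request:
step_arm --pt "0 0 -40" --pt "0 0 -70" --pt "0 0 -93" --pt "0 0 -93" --pt "0 0 -93" --spin '[0,0,0,0,0]' --fingers '[26,26,26,26,26]'

```text
time_s: 6.9
eef_pos: [0.5792, -0.1508, 0.0597]
eef_rot: [0.524, 0.475, 0.524, -0.475]
wrist_force: [0.0, -0.3, -0.5]
opening: 0.259
```

```bash
python3 - <<'E'
from h import *
print(jaw())
im,c=cam("wrist","w5.png")
E
```

```text
(array([ 0.57919409, -0.15076056,  0.0596619 ]), np.float64(95.61159031549704))
```

View pics/w5.png

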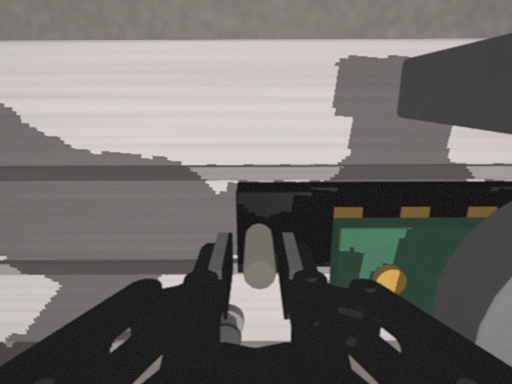

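Request:
step_arm --pt "-1 10 0" --pt "-2 25 0" --pt "-4 45 0" --pt "-6 65 0" --pt "-8 85 0" --pt "-10 105 0" --pt "-12 125 0" --pt "-14 145 0" --pt "-16 165 0" --pt "-17 175 0" --spin '[0,0,0,0,0,0,0,0,0,0]' --fingers '[26,26,26,26,26,26,26,26,26,26]'

```text
time_s: 7.95
eef_pos: [0.5622, 0.0265, 0.0605]
eef_rot: [0.525, 0.475, 0.524, -0.474]
wrist_force: [0.7, -1.7, 2.0]
opening: 0.261
```

Request:
step_arm --pt "0 5 0" --pt "-1 10 0" --pt "-1 10 0" --pt "-1 10 0" --spin '[0,0,0,0]' --fingers '[26,26,26,26]'

```text
time_s: 8.35
eef_pos: [0.5607, 0.0342, 0.0591]
eef_rot: [0.523, 0.475, 0.524, -0.475]
wrist_force: [0.2, 0.3, 0.8]
opening: 0.261
```

Request:
step_arm --pt "0 0 40" --pt "0 -10 90" --pt "0 -25 140" --pt "0 -40 190" --pt "0 -60 230" --pt "0 -70 240" --pt "0 -70 240" --spin '[0,0,0,0,0,0,0]' --fingers '[26,26,26,30,40,60,60]'

```text
time_s: 9.05
eef_pos: [0.5619, -0.0373, 0.3014]
eef_rot: [0.524, 0.477, 0.522, -0.475]
wrist_force: [-0.5, 0.0, -0.4]
opening: 0.599
```

```bash
python3 - <<'E'
from h import *
print(jaw())
im,c=cam("wrist","w6.png")
for t in(.18,.185): print([proj(c,jw(0,-.012+t,.075)).round(1)]+[proj(c,jw(0,y+t,.026)).round(1) for y in(-.177,-.139,-.101,-.063)],proj(c,jw(.024,t,.026)))
print(proj(c,jw(-.09,.21,.012)),proj(c,jw(.1,.21,.012)))
E
```

```text
(array([ 0.56190342, -0.03734694,  0.30137732]), np.float64(95.40932399383868))
[array([202., 156.]), array([336.7, 149.1]), array([307.1, 149.1]), array([277.5, 149.2]), array([247.8, 149.2])] [197.72834112 130.21177911]
[array([197.6, 156. ]), array([332.8, 149.1]), array([303.2, 149.1]), array([273.6, 149.2]), array([243.9, 149.2])] [193.76133012 130.21245515]
[182.18172359 211.47979318] [172.26164936  66.77600164]
```

View pics/w6.png

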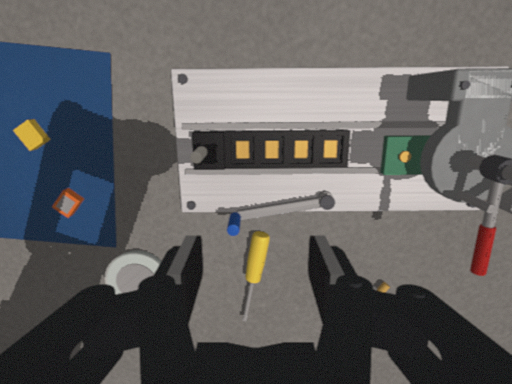

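```bash
python3 - <<'E'
from h import *
im,c=cam("wrist")
m,b=blobs(im,(12,90,90),(28,255,255),60)
for ce,a,bb in b: print(ce.round(1),a,bb,onz(c,*ce,.021).round(4),wj(onz(c,*ce,.021)).round(4))
imt,ct=cam("top")
m,b=blobs(imt,(12,90,90),(28,255,255),15)
for ce,a,bb in b: print(ce.round(1),a,bb,onz(ct,*ce,.021).round(4),wj(onz(ct,*ce,.021)).round(4))
ims,ct=cam("scene")
m,b=blobs(ims,(12,90,90),(28,255,255),15)
for ce,a,bb in b: print(ce.round(1),a,bb,onz(ct,*ce,.021).round(4),wj(onz(ct,*ce,.021)).round(4))
for n,i in(("top",imt),("scene",ims)):
  cc=cam(n)[1]
  for ce,a,bb in blobs(i,(3,140,120),(15,255,255))[1]: print(n,"s",ce.round(1),a,onz(cc,*ce,.013).round(4))
E
```

```text
[ 31.1 132.6] 675 [ 13 118  37  31] [0.5605 0.2509 0.021 ] [0.0185 0.3944]
[243.5 148. ] 262 [237 139  14  19] [ 0.5668 -0.0197  0.021 ] [-0.0009  0.1244]
[273.  147.9] 276 [266 139  15  19] [ 0.5706 -0.0575  0.021 ] [-0.0007  0.0864]
[302.6 147.4] 254 [295 139  16  18] [ 0.5748 -0.0954  0.021 ] [-0.0001  0.0484]
[332.  147.1] 270 [325 138  15  19] [ 0.5788 -0.133   0.021 ] [0.0003 0.0105]
[407.4 155.1] 109 [402 150  12  12] [ 0.5779 -0.232   0.021 ] [-0.01  -0.088]
[257.9 255.7] 895 [247 230  24  53] [ 0.4151 -0.0533  0.021 ] [-0.1551  0.1054]
[384.9 287.4] 92 [379 282  13  11] [ 0.3813 -0.2447  0.021 ] [-0.2069 -0.0819]
[479.5  69.1] 262 [464  43  42  36] [ 0.8179 -0.501   0.021 ] [ 0.2034 -0.3785]
[489.4  52.5] 166 [482  46  16  14] [ 0.8629 -0.5301  0.021 ] [ 0.2455 -0.4117]
[ 10.3 133.9] 886 [  0 110  32  54] [0.65   0.6745 0.021 ] [0.1477 0.8076]
[371.9 152.9] 22 [370 151   5   5] [ 0.5994 -0.2181  0.021 ] [ 0.0127 -0.0762]
[337.1 161. ] 49 [335 157   6  10] [ 0.5792 -0.1318  0.021 ] [0.0008 0.0117]
[322.9 162.3] 61 [319 158   8  10] [ 0.5759 -0.0969  0.021 ] [0.0008 0.0467]
[3
[... 1215 characters left out ...]
0.021 ] [-0.0013  0.0845]
[232.2 248.9] 97 [228 244  10  11] [ 0.5666 -0.0221  0.021 ] [-0.0014  0.1221]
[ 81.2 250. ] 24 [ 79 247   6   6] [ 0.5627 -0.3506  0.021 ] [-0.0364 -0.2045]
[197.5 252.5] 101 [193 247  10  12] [ 0.5741 -0.0975  0.021 ] [-0.001   0.0463]
[386.1 250.5] 31 [382 246  10   8] [0.5773 0.3155 0.021 ] [0.0414 0.4572]
[179.9 254.3] 98 [175 249  10  12] [ 0.5778 -0.1352  0.021 ] [-0.0009  0.0084]
top s [479.1  68.2] 261 [ 0.8238 -0.5039  0.013 ]
top s [ 10.8 134.4] 1007 [0.6508 0.6774 0.013 ]
top s [151.2 170.4] 81 [0.5585 0.3248 0.013 ]
top s [195.  207.6] 69 [0.4659 0.2152 0.013 ]
scene s [331. 216.] 61 [0.4764 0.2121 0.013 ]
scene s [387.  247.5] 96 [0.5651 0.3231 0.013 ]
```

Request:
step_arm --pt "0 45 0" --pt "-3 90 -20" --pt "-8 135 -40" --pt "-14 180 -60" --pt "-20 225 -80" --pt "-27 270 -80" --pt "-32 297 -80" --pt "-32 297 -80" --pt "-32 297 -80" --spin '[0,0,0,0,0,0,0,0,0]' --fingers '[60,60,60,60,60,60,60,60,60]'

```text
time_s: 10.25
eef_pos: [0.5281, 0.262, 0.2182]
eef_rot: [0.524, 0.474, 0.524, -0.475]
wrist_force: [-0.6, -0.8, -0.4]
opening: 0.596
```

```bash
cat >> h.py <<'E'
def sample(im,c,save=None):
    h=cv2.cvtColor(im,cv2.COLOR_RGB2HSV)
    m=cv2.inRange(h,np.array((2,140,90)),np.array((16,255,255)))
    cs=cv2.findContours(m,cv2.RETR_EXTERNAL,cv2.CHAIN_APPROX_NONE)[0]
    out=[]
    for q in cs:
        if cv2.contourArea(q)<150: continue
        # silver hole
        mm=np.zeros_like(m); cv2.drawContours(mm,[q],-1,255,-1)
        sil=cv2.inRange(h,np.array((0,0,90)),np.array((180,90,255)))&mm
        k,l,s,ce=cv2.connectedComponentsWithStats(sil)
        if k<2: continue
        i=1+s[1:,4].argmax()
        cn=cv2.findContours((l==i).astype(np.uint8),0,2)[0][0][:,0]
        w=np.array([onz(c,*p,.016)[:2] for p in cn]).astype(np.float32)*1000
        r=cv2.minAreaRect(w); box=cv2.boxPoints(r)
        e=box[1]-box[0];f=box[2]-box[1]
        if np.linalg.norm(e)<np.linalg.norm(f): e=f
        ang=np.degrees(np.arctan2(e[1],e[0]))%180
        out.append((q.reshape(-1,2).mean(0).round(1),cv2.contourArea(q),np.round(r[0],1),np.round(r[1],1),round(ang,1)))
    return out
E
python3 - <<'E'
from h import *
print(jaw(),ctrl.get_obs()['q'])
im,c=cam("wrist","w7.png")
for s in sample(im,c): print(s)
E
```

```text
(array([0.52806512, 0.2619687 , 0.21817558]), np.float64(95.68336946729939)) [ 2.59507491e-01  2.35636377e-01  1.59205095e+00 -3.58637285e-04
  1.31582167e+00  1.73120169e+00]
(array([288.6, 220.4]), 649.0, array([467.3, 217.7]), array([17.6, 21.8]), np.float32(144.9))
(array([195.7, 128.2]), 758.0, array([560.2, 327.9]), array([17.7, 21.6]), np.float32(155.8))
```

View pics/w7.png

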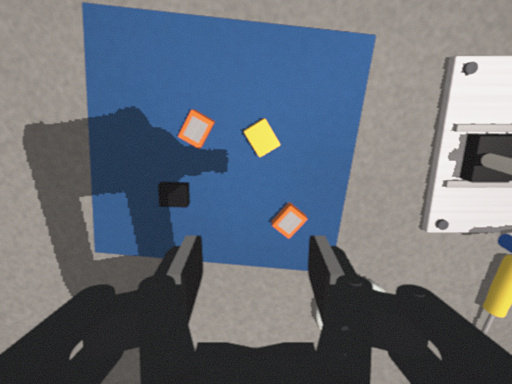

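Request:
step_arm --pt "-15 -10 -15" --pt "-30 -20 -30" --pt "-45 -30 -45" --pt "-61 -44 -60" --pt "-61 -44 -75" --pt "-61 -44 -90" --pt "-61 -44 -98" --pt "-61 -44 -98" --spin '[0.14,0.28,0.42,0.56,0.7,0.84,0.86,0.86]' --fingers '[60,60,60,60,60,60,60,60]'

```text
time_s: 11.1
eef_pos: [0.4674, 0.2162, 0.1202]
eef_rot: [0.673, 0.215, 0.674, -0.216]
wrist_force: [0.2, 0.7, 0.7]
opening: 0.6
```

```bash
python3 - <<'E'
from h import *
print(jaw())
im,c=cam("wrist","w8.png")
for s in sample(im,c): print(s)
E
```

```text
(array([0.46740248, 0.21620161, 0.12017934]), np.float64(144.57345901989825))
(array([255.1, 190.5]), 1352.5, array([467.3, 217.9]), array([17.8, 21.8]), np.float32(144.6))
```

View pics/w8.png

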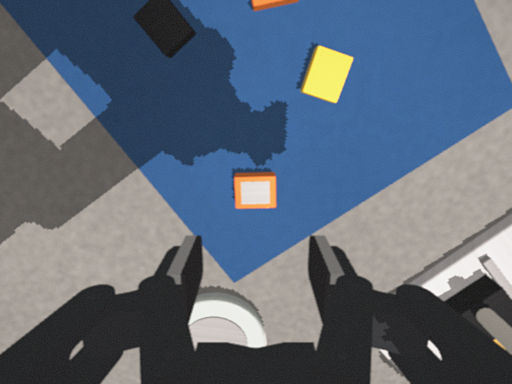

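Request:
step_arm --pt "0 2 -40" --pt "0 2 -75" --pt "0 2 -95" --pt "0 2 -100" --pt "0 2 -100" --pt "0 2 -100" --pt "0 2 -100" --pt "0 2 -100" --pt "0 2 -100" --pt "0 2 -100" --spin '[0,0,0,0,0,0,0,0,0,0]' --fingers '[60,60,60,60,60,20,20,20,20,20]'

```text
time_s: 12.15
eef_pos: [0.4696, 0.2196, 0.0234]
eef_rot: [0.675, 0.214, 0.673, -0.213]
wrist_force: [-0.4, -1.0, 6.0]
opening: 0.346
```

Request:
step_arm --pt "0 0 0" --pt "0 0 0" --spin '[0,0]' --fingers '[20,20]'

```text
time_s: 12.35
eef_pos: [0.4696, 0.2196, 0.0234]
eef_rot: [0.675, 0.214, 0.673, -0.213]
wrist_force: [-0.7, -1.2, 5.5]
opening: 0.338
```

```bash
python3 - <<'E'
from h import *
print(jaw())
im,c=cam("wrist","w9.png")
E
```

```text
(array([0.46962976, 0.21963048, 0.02341433]), np.float64(144.80568445046947))
```

View pics/w9.png

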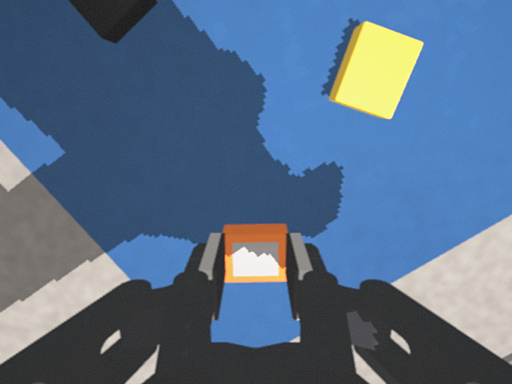

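Request:
step_arm --pt "0 0 20" --pt "0 0 50" --pt "0 0 90" --pt "0 0 110" --pt "0 0 110" --spin '[0,0,0,0,0]' --fingers '[20,20,20,20,20]'

```text
time_s: 12.9
eef_pos: [0.4711, 0.2201, 0.1362]
eef_rot: [0.677, 0.215, 0.671, -0.212]
wrist_force: [0.8, 0.4, -0.7]
opening: 0.339
```

```bash
cat >> h.py <<'E'
def held(im,c,top=None):
    # silver top of held sample, in tool frame (y,z mm), assuming top plane at TCP z - 0.004ish
    p,M=pose(); zt=p[2]+(-.0054 if top is None else top)
    h=cv2.cvtColor(im,cv2.COLOR_RGB2HSV)
    m=cv2.inRange(h,np.array((2,140,60)),np.array((16,255,255))); m[:190]=0
    m=cv2.morphologyEx(m,cv2.MORPH_CLOSE,np.ones((5,5)))
    cs=max(cv2.findContours(m,0,2)[0],key=cv2.contourArea)
    pts=np.array([(M.T@(onz(c,*q[0],zt)-p))[1:] for q in cv2.convexHull(cs)])*1000
    return cv2.boundingRect(cs),pts.min(0).round(1),pts.max(0).round(1)
E
python3 - <<'E'
from h import *
print(jaw(),ctrl.get_obs()['wrist_force'])
im,c=cam("wrist","w10.png")
print(held(im,c))
E
```

```text
(array([0.47113253, 0.22008668, 0.1362182 ]), np.float64(144.81559776788845)) [ 0.84069932  0.39586532 -0.67344402]
((224, 224, 63, 58), array([-14.2, -15.3]), array([16.3, 15.5]))
```

View pics/w10.png

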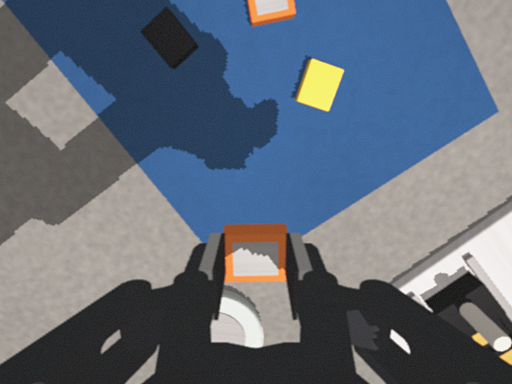

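Request:
step_arm --pt "5 -15 0" --pt "15 -45 0" --pt "32 -90 0" --pt "49 -135 0" --pt "66 -180 0" --pt "83 -225 0" --pt "95 -262 0" --pt "99 -277 0" --pt "99 -277 0" --pt "99 -277 0" --spin '[0.05,0.15,0.27,0.39,0.51,0.63,0.7,0.71,0.71,0.71]' --fingers '[20,20,20,20,20,20,20,20,20,20]'

```text
time_s: 13.95
eef_pos: [0.566, -0.0574, 0.1301]
eef_rot: [0.706, -0.033, 0.707, 0.034]
wrist_force: [-0.6, -0.0, -0.4]
opening: 0.343
```

```bash
python3 - <<'E'
from h import *
print(jaw(),ctrl.get_obs()['q'])
im,c=cam("wrist","w11.png")
print(held(im,c))
for n,q in dict(n4=(.5667,-.0205),n3=(.5704,-.0585),n2=(.5745,-.0965)).items(): print(n,proj(c,[*q,.021]).round(1))
m,b=blobs(im,(12,90,90),(28,255,255),60)
for ce,a,bb in b: print(ce.round(1),a,bb,onz(c,*ce,.021).round(4))
E
```

```text
(array([ 0.56601481, -0.05738006,  0.13005113]), np.float64(-174.57615340134737)) [-3.09788903e-01  2.94233700e-01  1.71264296e+00  3.76738772e-04
  1.13716029e+00 -4.04610250e-01]
((224, 224, 64, 59), array([-14.5, -15.8]), array([16.1, 14.5]))
n4 [261.5 146.6]
n3 [261.3 194.8]
n2 [261.6 239. ]
[261.6 145.2] 581 [247 135  30  21] [ 0.5667 -0.0194  0.021 ]
[ 59.5 167.5] 3371 [  4 146 110  45] [ 0.4133 -0.0514  0.021 ]
[261.6 193.7] 645 [247 183  30  22] [ 0.5706 -0.0576  0.021 ]
[261.8 283.8] 200 [248 280  28   8] [ 0.579  -0.1385  0.021 ]
```

View pics/w11.png

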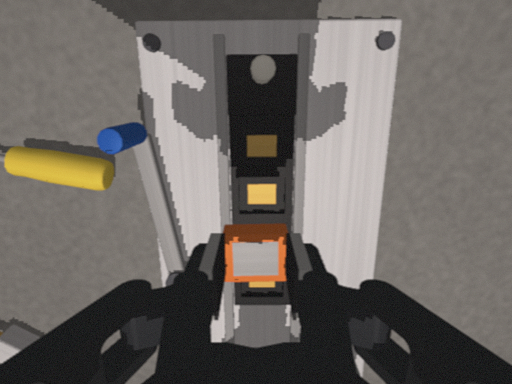

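Request:
step_arm --pt "5 2.5 -20" --pt "5 2.5 -45" --pt "5 2.5 -65" --pt "5 2.5 -72" --pt "5 2.5 -72" --pt "5 2.5 -72" --spin '[0.005,0.005,0.005,0.005,0.005,0.005]' --fingers '[20,20,20,20,20,20]'

```text
time_s: 14.6
eef_pos: [0.5724, -0.0547, 0.0601]
eef_rot: [0.707, -0.036, 0.706, 0.036]
wrist_force: [-0.3, 0.0, 0.6]
opening: 0.343
```

```bash
python3 - <<'E'
from h import *
print(jaw())
im,c=cam("wrist","w12.png")
print(held(im,c,-.0074))
m,b=blobs(im,(12,90,90),(28,255,255),60)
for ce,a,bb in b: print(ce.round(1),a,bb,onz(c,*ce,.021).round(4))
E
```

```text
(array([ 0.572438  , -0.05468318,  0.06008505]), np.float64(-174.16437180792536))
((223, 223, 65, 60), array([-14.6, -16.3]), array([16.9, 14.4]))
[251.4 168. ] 1160 [231 154  41  29] [ 0.5664 -0.0195  0.021 ]
[ 26.6 204.9] 1964 [  0 184  56  42] [ 0.4421 -0.0536  0.021 ]
[251.4 222.1] 194 [233 220  39   7] [ 0.5695 -0.0511  0.021 ]
[230.  260.4] 175 [226 240  16  41] [ 0.5592 -0.077   0.021 ]
[256.6 285.7] 984 [233 241  52  61] [ 0.5768 -0.0926  0.021 ]
[252.6 337.4] 630 [235 329  36  19] [ 0.5782 -0.131   0.021 ]
```

View pics/w12.png

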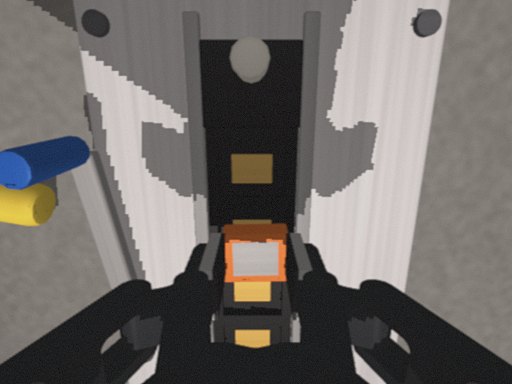

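Request:
step_arm --pt "-1.5 0 -6" --pt "-1.5 0 -12" --pt "-1.5 0 -17" --pt "-1.5 0 -17" --pt "-1.5 0 -17" --spin '[0,0,0,0,0]' --fingers '[20,20,20,20,20]'

```text
time_s: 15.15
eef_pos: [0.5706, -0.0554, 0.0424]
eef_rot: [0.706, -0.036, 0.706, 0.036]
wrist_force: [-1.9, -1.2, 3.5]
opening: 0.34
```

```bash
python3 - <<'E'
from h import *
print(jaw())
im,c=cam("wrist","w13.png")
E
```

```text
(array([ 0.57059571, -0.05541468,  0.04242524]), np.float64(-174.2208163959222))
```

View pics/w13.png

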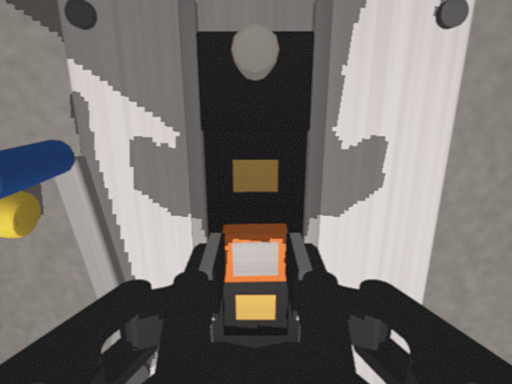

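Request:
step_arm --pt "0 0 0" --pt "0 0 0" --pt "0 0 0" --pt "0 0 0" --pt "0 0 20" --pt "0 0 50" --pt "0 0 90" --pt "0 0 130" --pt "0 0 130" --spin '[0,0,0,0,0,0,0,0,0]' --fingers '[45,52,55,55,55,55,55,55,55]'

```text
time_s: 16.1
eef_pos: [0.5743, -0.0563, 0.1789]
eef_rot: [0.71, -0.037, 0.702, 0.034]
wrist_force: [0.9, -0.1, 0.9]
opening: 0.552
```

```bash
python3 - <<'E'
from h import *
print(jaw())
im,c=cam("wrist","w14.png")
h=cv2.cvtColor(im,cv2.COLOR_RGB2HSV)
print(sample(im,c))
print([proj(c,jw(x,y+.0025,z)).round(0) for x,y,z in((0,.084,.035),(0,.122,.021))])
cv2.imwrite("pics/w14z.png",cv2.resize(im[100:330,150:360],None,fx=2.5,fy=2.5,interpolation=2)[:,:,::-1])
E
```

```text
(array([ 0.57434238, -0.05625391,  0.17893654]), np.float64(-174.19872614864724))
[(array([249.2, 180.4]), 1050.5, array([570.6, -62.7]), array([23.1, 18.8]), np.float32(5.7))]
[array([250., 182.]), array([250., 137.])]
```

View pics/w14z.png

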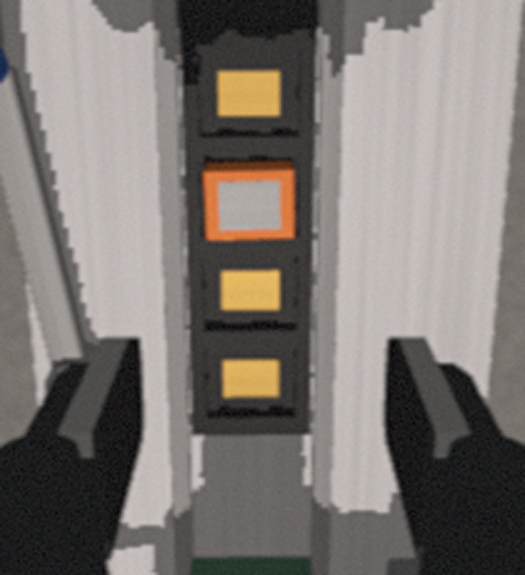

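Request:
step_arm --pt "0 30 0" --pt "-1 80 0" --pt "-3 130 0" --pt "-5 180 0" --pt "-7 230 -5" --pt "-9 280 -10" --pt "-11 330 -20" --pt "-13 370 -30" --pt "-14 384 -40" --pt "-14 384 -50" --spin '[-0.03,-0.08,-0.14,-0.2,-0.26,-0.32,-0.4,-0.48,-0.52,-0.52]' --fingers '[60,60,60,60,60,60,60,60,60,60]'

```text
time_s: 17.15
eef_pos: [0.5547, 0.3308, 0.1198]
eef_rot: [0.691, 0.146, 0.693, -0.146]
wrist_force: [-0.2, -0.5, 0.9]
opening: 0.603
```

```bash
python3 - <<'E'
from h import *
print(jaw())
im,c=cam("wrist","w15.png")
for s in sample(im,c): print(s)
E
```

```text
(array([0.55470338, 0.33080962, 0.11983944]), np.float64(156.18235811625254))
```

View pics/w15.png

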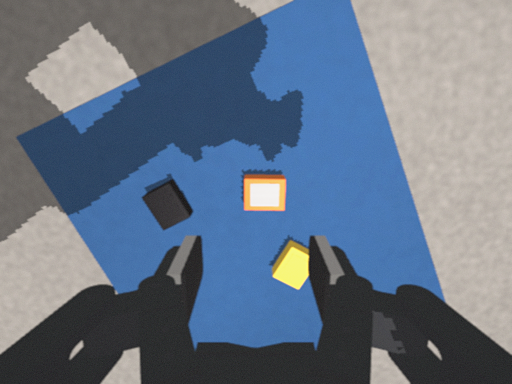

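```bash
sed -i 's/np.array((2,140,90)),np.array((16,255,255))/np.array((2,120,90)),np.array((20,255,255))/; s/if cv2.contourArea(q)<150/if cv2.contourArea(q)<150 or cv2.contourArea(q)>4000/' h.py; python3 - <<'E'
from h import *
print(jaw())
im,c=cam("wrist")
for s in sample(im,c): print(s)
h=cv2.cvtColor(im,cv2.COLOR_RGB2HSV);print(h[178,265],h[193,246],h[193,265],h[206,265])
m=cv2.inRange(h,np.array((0,60,180)),np.array((30,255,255)))
m[:165]=0;m[220:]=0;m[:,:235]=0;m[:,295:]=0
ys,xs=np.nonzero(m);print(xs.min(),xs.max(),ys.min(),ys.max())
r=cv2.minAreaRect(np.array([onz(c,x,y,.016)[:2]*1000 for x,y in zip(xs,ys)],np.float32));print(r)
sil=cv2.inRange(h,np.array((0,0,200)),np.array((180,50,255)));sil[:170]=0;sil[216:]=0;sil[:,:240]=0;sil[:,290:]=0
ys,xs=np.nonzero(sil)
r=cv2.minAreaRect(np.array([onz(c,x,y,.016)[:2]*1000 for x,y in zip(xs,ys)],np.float32));print(r)
E
```

```text
(array([0.55412466, 0.32873691, 0.1179796 ]), np.float64(156.1690605793185))
(array([263.7, 190.1]), 1409.0, array([560.3, 327.7]), array([18.4, 22.3]), np.float32(156.2))
[ 20 147 248] [ 19 153 248] [ 20   3 244] [ 20 157 249]
244 285 175 208
((560.6202392578125, 328.3813781738281), (26.398944854736328, 31.36280632019043), 65.62400817871094)
((560.4273071289062, 328.0522766113281), (17.655656814575195, 22.100385665893555), 65.93708038330078)
```

Request:
step_arm --pt "6 -1 -30" --pt "6 -1 -60" --pt "6 -1 -85" --pt "6 -1 -95" --pt "6 -1 -95" --spin '[0,0,0,0,0]' --fingers '[60,60,60,60,60]'

```text
time_s: 17.75
eef_pos: [0.5616, 0.326, 0.0257]
eef_rot: [0.69, 0.147, 0.693, -0.148]
wrist_force: [-0.3, -0.2, -0.5]
opening: 0.602
```

Request:
step_arm --pt "0 0 0" --pt "0 0 0" --pt "0 0 0" --pt "0 0 0" --pt "0 0 0" --pt "0 0 0" --spin '[0,0,0,0,0,0]' --fingers '[20,20,20,20,20,20]'

```text
time_s: 18.35
eef_pos: [0.5625, 0.3279, 0.0275]
eef_rot: [0.692, 0.147, 0.692, -0.147]
wrist_force: [0.8, 0.7, -0.7]
opening: 0.198
```

```bash
python3 - <<'E'
from h import *
print(jaw())
E
```

```text
(array([0.5625442 , 0.32788914, 0.02754719]), np.float64(156.00110608950808))
```

Request:
step_arm --pt "0 0 20" --pt "0 0 50" --pt "0 0 90" --pt "0 0 110" --pt "0 0 110" --spin '[0,0,0,0,0]' --fingers '[20,20,20,20,20]'

```text
time_s: 18.85
eef_pos: [0.565, 0.3288, 0.1418]
eef_rot: [0.694, 0.148, 0.689, -0.146]
wrist_force: [-0.2, -0.8, 0.4]
opening: 0.203
```

```bash
python3 - <<'E'
from h import *
print(jaw())
im,c=cam("wrist","w16.png")
print(held(im,c,-.0074))
E
```

```text
(array([0.56497585, 0.32883878, 0.14181791]), np.float64(156.00420448180458))
((232, 190, 2, 14), array([ 26.1, -10.6]), array([ 32.4, -10. ]))
```

View pics/w16.png

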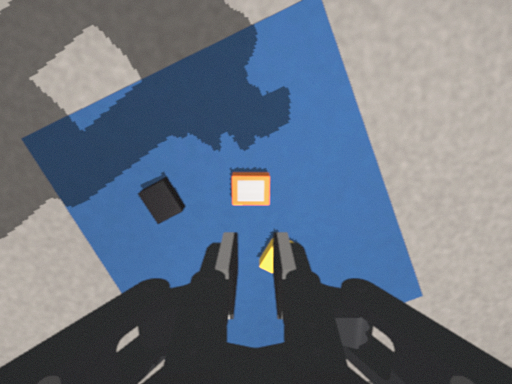

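Request:
step_arm --pt "-4 -1 -10" --pt "-4 -1 -20" --pt "-4 -1 -20" --spin '[0,0,0]' --fingers '[60,60,60]'

```text
time_s: 19.2
eef_pos: [0.5557, 0.3258, 0.1128]
eef_rot: [0.689, 0.146, 0.694, -0.148]
wrist_force: [0.4, -0.5, -0.5]
opening: 0.6
```

```bash
python3 - <<'E'
from h import *
print(jaw())
im,c=cam("wrist","w17.png")
for s in sample(im,c): print(s)
print(jaw())
E
```

```text
(array([0.5557083 , 0.32580724, 0.11275249]), np.float64(155.99432039714168))
(array([260.8, 189.8]), 1469.5, array([560.2, 328. ]), array([18. , 22.6]), np.float32(156.1))
(array([0.55658584, 0.3260743 , 0.1140214 ]), np.float64(155.99054776936833))
```

Request:
step_arm --pt "2 1 -30" --pt "4 2 -60" --pt "4 2 -80" --pt "4 2 -88" --pt "4 2 -88" --pt "4 2 -88" --pt "4 2 -88" --spin '[0,0,0,0,0,0,0]' --fingers '[60,60,60,60,60,60,60]'

```text
time_s: 19.95
eef_pos: [0.5636, 0.3293, 0.031]
eef_rot: [0.692, 0.148, 0.691, -0.147]
wrist_force: [0.0, 0.2, 0.2]
opening: 0.601
```

Request:
step_arm --pt "-3 -1 -5" --pt "-3 -1 -10" --pt "-3 -1 -10" --pt "-3 -1 -10" --pt "-3 -1 -10" --spin '[0,0,0,0,0]' --fingers '[60,60,60,60,60]'

```text
time_s: 20.45
eef_pos: [0.5596, 0.3278, 0.0194]
eef_rot: [0.692, 0.147, 0.692, -0.147]
wrist_force: [0.3, -0.2, -0.1]
opening: 0.604
```

Request:
step_arm --pt "0 0 1" --pt "0 0 1" --pt "0 0 1" --pt "0 0 1" --pt "0 0 1" --pt "0 0 1" --spin '[0,0,0,0,0,0]' --fingers '[20,20,20,20,20,20]'

```text
time_s: 21.05
eef_pos: [0.5601, 0.328, 0.021]
eef_rot: [0.692, 0.147, 0.691, -0.147]
wrist_force: [0.2, -0.8, 5.7]
opening: 0.349
```

Request:
step_arm --pt "0 0 20" --pt "0 0 50" --pt "0 0 90" --pt "0 0 110" --pt "0 0 110" --spin '[0,0,0,0,0]' --fingers '[20,20,20,20,20]'

```text
time_s: 21.55
eef_pos: [0.5617, 0.3287, 0.1341]
eef_rot: [0.694, 0.148, 0.69, -0.146]
wrist_force: [0.7, 1.2, -1.2]
opening: 0.348
```

```bash
python3 - <<'E'
from h import *
print(jaw())
im,c=cam("wrist","w18.png")
print(held(im,c,-.0044))
E
```

```text
(array([0.56166455, 0.32865793, 0.13410792]), np.float64(155.99709993132322))
((222, 221, 67, 58), array([-12. , -15.6]), array([18.3, 16. ]))
```

View pics/w18.png

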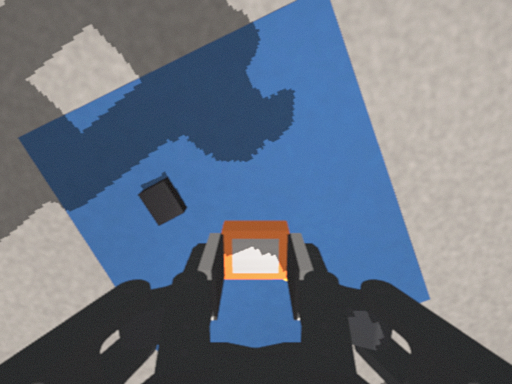

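Request:
step_arm --pt "0 -20 0" --pt "1 -60 0" --pt "3 -105 0" --pt "5 -150 0" --pt "6 -195 0" --pt "7 -240 0" --pt "9 -285 0" --pt "10 -330 0" --pt "12 -375 0" --pt "13 -405 0" --spin '[0.03,0.08,0.14,0.2,0.26,0.32,0.38,0.44,0.5,0.52]' --fingers '[20,20,20,20,20,20,20,20,20,20]'

```text
time_s: 22.6
eef_pos: [0.5709, -0.0797, 0.1279]
eef_rot: [0.705, -0.035, 0.707, 0.036]
wrist_force: [-0.1, 0.6, -1.0]
opening: 0.351
```

Request:
step_arm --pt "0 -15 0" --pt "0 -20 0" --pt "0 -20 0" --pt "0 -20 0" --pt "0 -20 0" --spin '[0,0,0,0,0]' --fingers '[20,20,20,20,20]'

```text
time_s: 23.1
eef_pos: [0.5724, -0.0956, 0.1301]
eef_rot: [0.706, -0.036, 0.706, 0.036]
wrist_force: [0.1, 0.2, 0.1]
opening: 0.347
```

```bash
python3 - <<'E'
from h import *
print(jaw())
im,c=cam("wrist","w19.png")
print(held(im,c,-.005),jaw()[0])
m,b=blobs(im,(12,90,90),(28,255,255),60)
for ce,a,bb in b: print(ce.round(1),a,bb,onz(c,*ce,.021).round(4))
E
```

```text
(array([ 0.57237992, -0.09560387,  0.13006928]), np.float64(-174.11363177369637))
((222, 220, 67, 59), array([-11.2, -16.2]), array([19.1, 14.8])) [ 0.57250877 -0.09575966  0.1302139 ]
[258.5  92. ] 690 [244  81  30  23] [ 0.5665 -0.0198  0.021 ]
[ 51.2 116.5] 3477 [  0  92 105  49] [ 0.4166 -0.0527  0.021 ]
[258.2 192.9] 628 [243 183  31  21] [ 0.5744 -0.0954  0.021 ]
[ 28.8 325.2] 289 [ 17 316  25  19] [ 0.3821 -0.2406  0.021 ]
```

View pics/w19.png

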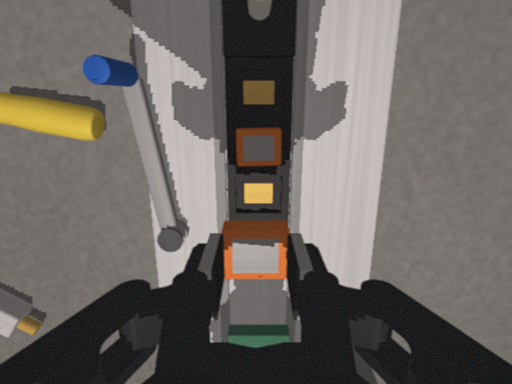

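Request:
step_arm --pt "2.5 -1 -20" --pt "2.5 -1 -45" --pt "2.5 -1 -65" --pt "2.5 -1 -75" --pt "2.5 -1 -75" --pt "2.5 -1 -75" --pt "2.5 -1 -75" --spin '[0,0,0,0,0,0,0]' --fingers '[20,20,20,20,20,20,20]'

```text
time_s: 23.85
eef_pos: [0.576, -0.0984, 0.0567]
eef_rot: [0.707, -0.036, 0.705, 0.035]
wrist_force: [0.7, -0.3, -0.3]
opening: 0.348
```

```bash
python3 - <<'E'
from h import *
print(jaw())
im,c=cam("wrist","w20.png")
print(held(im,c,-.005),jaw()[0])
m,b=blobs(im,(12,90,90),(28,255,255),60)
for ce,a,bb in b: print(ce.round(1),a,bb,onz(c,*ce,.021).round(4))
E
```

```text
(array([ 0.57601494, -0.09841332,  0.05666106]), np.float64(-174.19805839361825))
((221, 220, 69, 60), array([-12. , -16.3]), array([18.9, 15.3])) [ 0.57596484 -0.09847169  0.05665434]
[252.8  83.4] 1510 [231  67  45  34] [ 0.5664 -0.0196  0.021 ]
[ 17.2 129.3] 1683 [  0 103  40  51] [ 0.4477 -0.0544  0.021 ]
[253.1 217.1] 351 [234 213  39  13] [ 0.5736 -0.0904  0.021 ]
[281.6 261. ] 131 [273 245  13  33] [ 0.593  -0.1162  0.021 ]
[228.1 259.3] 85 [225 249   6  26] [ 0.5618 -0.1182  0.021 ]
[253.1 287. ] 732 [234 278  39  19] [ 0.5782 -0.1352  0.021 ]
```

View pics/w20.png

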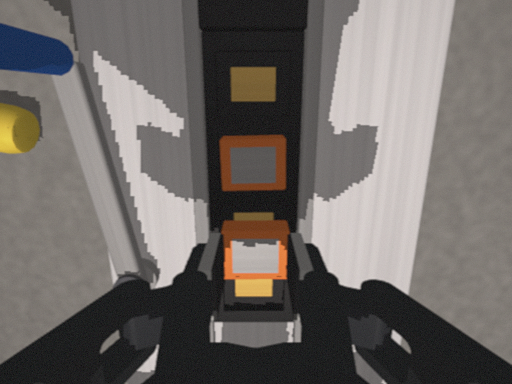

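Request:
step_arm --pt "-1 2 -5" --pt "-1 2 -11" --pt "-1 2 -16" --pt "-1 2 -16" --pt "-1 2 -16" --spin '[0,0,0,0,0]' --fingers '[20,20,20,20,20]'

```text
time_s: 24.4
eef_pos: [0.5741, -0.0966, 0.0399]
eef_rot: [0.706, -0.036, 0.706, 0.036]
wrist_force: [-2.2, -0.2, 8.3]
opening: 0.351
```

```bash
python3 - <<'E'
from h import *
print(jaw())
im,c=cam("wrist","w21.png")
E
```

```text
(array([ 0.57413613, -0.09657392,  0.03989364]), np.float64(-174.20618504213246))
```

View pics/w21.png

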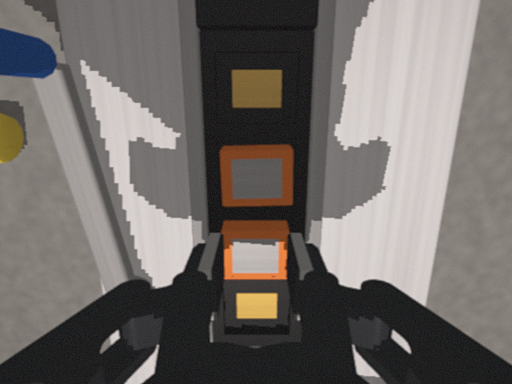

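Request:
step_arm --pt "0 0 0" --pt "0 0 0" --pt "0 0 0" --pt "0 0 0" --pt "0 0 20" --pt "0 0 50" --pt "0 0 90" --pt "0 0 130" --pt "0 0 130" --spin '[0,0,0,0,0,0,0,0,0]' --fingers '[45,52,55,55,55,55,55,55,55]'

```text
time_s: 25.35
eef_pos: [0.5778, -0.0975, 0.1759]
eef_rot: [0.71, -0.037, 0.703, 0.034]
wrist_force: [0.8, -0.7, -0.4]
opening: 0.546
```

```bash
sed -i 's/def sample(im,c,save=None):/def sample(im,c,zt=.016):/; s/onz(c,\*p,.016)/onz(c,*p,zt)/' h.py; python3 - <<'E'
from h import *
print(jaw())
im,c=cam("wrist","w22.png")
for s in sample(im,c,.035): print(s)
cv2.imwrite("pics/w22z.png",cv2.resize(im[20:330,130:380],None,fx=2,fy=1.9,interpolation=2)[:,:,::-1])
im,c=cam("scene");cv2.imwrite("pics/s22.png",cv2.resize(im[130:320,60:460],None,fx=2,fy=2)[:,:,::-1])
E
```

```text
(array([ 0.57777332, -0.09752481,  0.17592724]), np.float64(-174.20082820298072))
(array([249.5, 178.2]), 1098.0, array([573.7, -95.8]), array([22.2, 16.4]), np.float32(5.6))
(array([250.2, 135.6]), 1170.5, array([570.5, -58.2]), array([22.1, 16.9]), np.float32(5.8))
```

View pics/w22z.png

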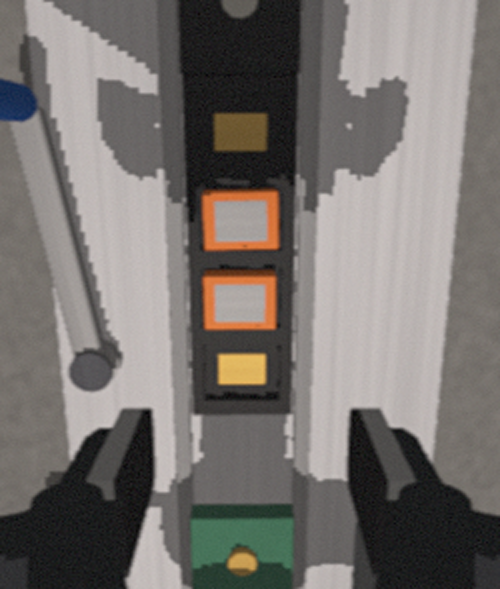

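View pics/s22.png

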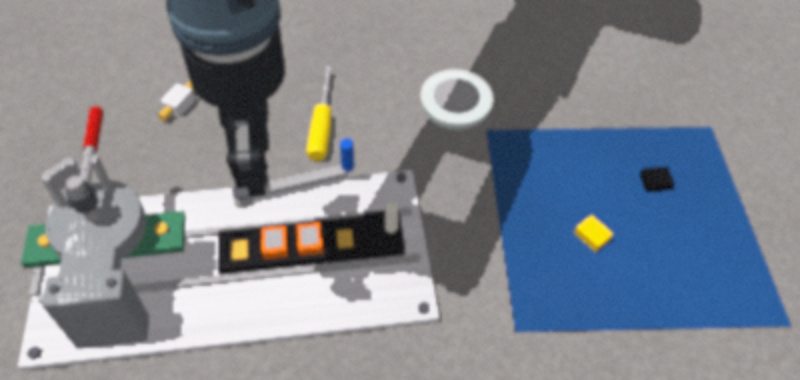

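Request:
step_arm --pt "-4 30 0" --pt "-9 70 0" --pt "-13 110 0" --pt "-17 145 0" --pt "-19 155 0" --pt "-19 155 -30" --pt "-19 155 -60" --pt "-19 155 -60" --spin '[0,0,0,0,0,0,0,0]' --fingers '[30,0,0,0,0,0,0,0]'

```text
time_s: 26.25
eef_pos: [0.5507, 0.0588, 0.1038]
eef_rot: [0.702, -0.035, 0.71, 0.036]
wrist_force: [-0.4, -0.3, 0.3]
opening: 0.001
```

```bash
python3 - <<'E'
from h import *
print(jaw())
im,c=cam("wrist","w23.png")
print(proj(c,[.5617,.0312,.075]))
im,c=cam("scene");cv2.imwrite("pics/s23.png",cv2.resize(im[130:320,60:460],None,fx=2,fy=2)[:,:,::-1])
E
```

```text
(array([0.55068836, 0.05882307, 0.10383603]), np.float64(-174.21523253648226))
[270.72802987 281.64741419]
```

View pics/w23.png

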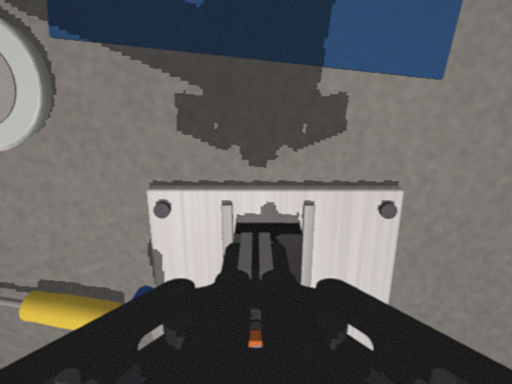

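View pics/s23.png

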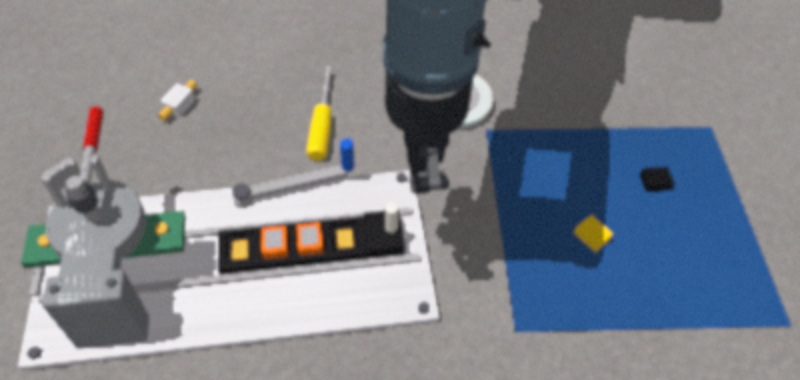

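Request:
step_arm --pt "4 0 0" --pt "8 0 -15" --pt "8 0 -35" --pt "8 0 -45" --pt "8 0 -45" --pt "8 0 -45" --spin '[0,0,0,0,0,0]' --fingers '[0,0,0,0,0,0]'

```text
time_s: 26.95
eef_pos: [0.5632, 0.0587, 0.0644]
eef_rot: [0.706, -0.036, 0.706, 0.036]
wrist_force: [0.3, -0.2, 0.9]
opening: 0.0
```

Request:
step_arm --pt "-4 0 -6" --pt "-3 -8 -6" --pt "-2 -20 -6" --pt "0 -40 -6" --pt "2 -60 -6" --pt "4 -80 -6" --pt "6 -100 -6" --pt "8 -120 -6" --pt "10 -140 -6" --pt "12 -160 -6" --spin '[0,0,0,0,0,0,0,0,0,0]' --fingers '[0,0,0,0,0,0,0,0,0,0]'

```text
time_s: 27.95
eef_pos: [0.575, -0.1025, 0.0584]
eef_rot: [0.706, -0.035, 0.706, 0.036]
wrist_force: [1.1, 2.7, -1.0]
opening: 0.001
```

Request:
step_arm --pt "1 -10 0" --pt "2 -18 0" --pt "3 -24 0" --pt "3 -26 0" --pt "3 -26 0" --pt "3 -26 0" --spin '[0,0,0,0,0,0]' --fingers '[0,0,0,0,0,0]'

```text
time_s: 28.55
eef_pos: [0.5781, -0.127, 0.0584]
eef_rot: [0.706, -0.036, 0.706, 0.036]
wrist_force: [0.0, 0.0, -0.3]
opening: -0.004
```

```bash
python3 - <<'E'
from h import *
print(jaw())
im,c=cam("wrist","w24.png")
im,c=cam("scene");cv2.imwrite("pics/s24.png",cv2.resize(im[180:320,60:310],None,fx=3,fy=3)[:,:,::-1])
E
```

```text
(array([ 0.57812433, -0.12698492,  0.05839583]), np.float64(-174.17901723512216))
```

View pics/s24.png

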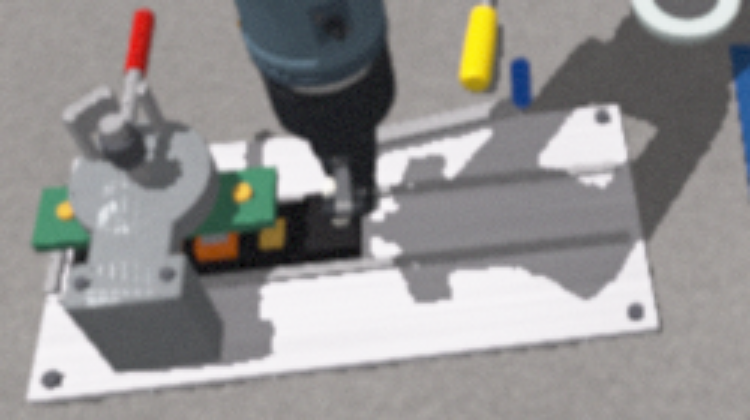

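Carriage is almost home. I'll push on in small steps while watching the force.

Request:
step_arm --pt "0 -2 0" --pt "0 -4 0" --pt "0 -5 0" --pt "0 -5 0" --spin '[0,0,0,0]' --fingers '[0,0,0,0]'

```text
time_s: 29.05
eef_pos: [0.5781, -0.1323, 0.0583]
eef_rot: [0.706, -0.036, 0.706, 0.036]
wrist_force: [0.8, 1.7, 0.1]
opening: 0.004
```

Request:
step_arm --pt "0 -1 0" --pt "0 -2 0" --pt "0 -2 0" --spin '[0,0,0]' --fingers '[0,0,0]'

```text
time_s: 29.35
eef_pos: [0.578, -0.1344, 0.0583]
eef_rot: [0.706, -0.036, 0.706, 0.036]
wrist_force: [0.8, 1.2, -0.8]
opening: -0.0
```

Request:
step_arm --pt "0 -1 0" --pt "0 -2 0" --pt "0 -2 0" --spin '[0,0,0]' --fingers '[0,0,0]'

```text
time_s: 29.65
eef_pos: [0.578, -0.1361, 0.0583]
eef_rot: [0.706, -0.036, 0.706, 0.036]
wrist_force: [0.6, 2.4, 0.5]
opening: 0.003
```

Request:
step_arm --pt "0 -1 0" --pt "0 -2 0" --pt "0 -2 0" --spin '[0,0,0]' --fingers '[0,0,0]'

```text
time_s: 29.95
eef_pos: [0.578, -0.1362, 0.0583]
eef_rot: [0.706, -0.035, 0.706, 0.037]
wrist_force: [1.5, 10.0, 2.6]
opening: 0.003
```

Request:
step_arm --pt "0 -1 0" --pt "0 -2 0" --pt "0 -2 0" --spin '[0,0,0]' --fingers '[0,0,0]'

```text
time_s: 30.25
eef_pos: [0.578, -0.1363, 0.0583]
eef_rot: [0.706, -0.034, 0.706, 0.038]
wrist_force: [1.7, 16.8, 5.3]
opening: 0.004
```

Request:
step_arm --pt "0 -1 0" --pt "0 -2 0" --pt "0 -2 0" --spin '[0,0,0]' --fingers '[0,0,0]'

```text
time_s: 30.55
eef_pos: [0.5779, -0.1364, 0.0583]
eef_rot: [0.706, -0.033, 0.706, 0.039]
wrist_force: [3.1, 23.5, 7.9]
opening: 0.002
```

Request:
step_arm --pt "0 10 0" --pt "0 20 20" --pt "0 20 60" --pt "-10 30 100" --pt "-30 40 130" --pt "-30 40 130" --spin '[0,0,0,0,0.1,0.16]' --fingers '[0,0,0,30,32,32]'

```text
time_s: 31.15
eef_pos: [0.5489, -0.1027, 0.1933]
eef_rot: [0.703, -0.095, 0.699, 0.092]
wrist_force: [0.7, 0.5, -0.3]
opening: 0.321
```

```bash
python3 - <<'E'
from h import *
print(jaw())
im,c=cam("wrist","w25.png")
ks={}
for n in("top","scene"):
    i,cc=cam(n)
    for ce,a,b in blobs(i,(108,150,80),(125,255,255))[1]:
        print(n,ce.round(1),a); 
        if n=="scene" and a<150: ks[n]=(cc,ce)
for ce,a,b in blobs(im,(105,150,80),(125,255,255))[1]: print("w",ce.round(1),a,b,onz(c,*ce,.06).round(4)); kw=ce
print(proj(c,[.5795,-.1527,.075]))
E
```

```text
(array([ 0.54892907, -0.10265129,  0.19334002]), np.float64(-164.81201767937623))
top [487.8  54.2] 731
scene [345.5 195. ] 20
scene [233.  206.6] 72
w [190.1  56.7] 421 [179  45  25  25] [ 0.4746 -0.0178  0.06  ]
[273.50695912 250.8493765 ]
```

View pics/w25.png

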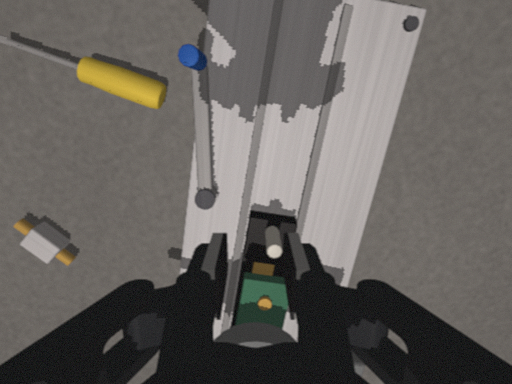

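Request:
step_arm --pt "-30 35 -10" --pt "-60 70 -30" --pt "-74 85 -55" --pt "-74 85 -70" --pt "-74 85 -70" --pt "-74 85 -70" --spin '[0.01,0.01,0.01,0.01,0.01,0.01]' --fingers '[32,32,32,32,32,32]'

```text
time_s: 31.9
eef_pos: [0.4741, -0.0176, 0.118]
eef_rot: [0.7, -0.095, 0.701, 0.095]
wrist_force: [0.8, 0.0, 0.0]
opening: 0.318
```

```bash
python3 - <<'E'
from h import *
print(jaw())
im,c=cam("wrist","w26.png")
for ce,a,b in blobs(im,(105,150,80),(125,255,255))[1]: print("w",ce.round(1),a,b,onz(c,*ce,.065).round(4)); kw=ce
E
```

```text
(array([ 0.47405766, -0.01758477,  0.11795571]), np.float64(-164.54440349115535))
w [501.5   2.8] 96 [484   0  28   9] [0.5637 0.131  0.065 ]
w [256.2 205.5] 63 [249 200  17  12] [ 0.4719 -0.0087  0.065 ]
w [258.1 224.6] 453 [246 213  25  24] [ 0.4764 -0.0205  0.065 ]
```

View pics/w26.png

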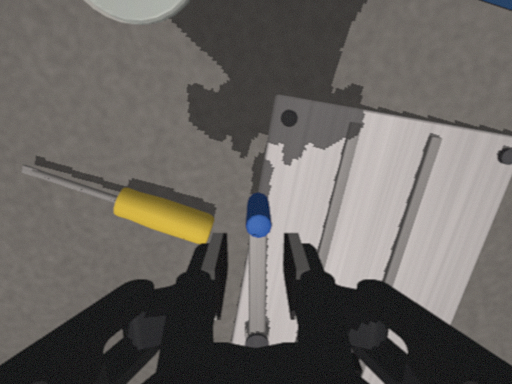

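```bash
python3 - <<'E'
import numpy as np
f0=1.845
prev=np.array([0,0]);
for k,d in enumerate(np.arange(0.085,1.81,.085)):
    f=f0-d; v=125*np.array([np.cos(f)-np.cos(f0),np.sin(f)-np.sin(f0)])
    if k in(10,): base=last; 
    last=v
    print(k,round(d,3),np.round(v), np.round(v-base) if k>=10 else '')
E
```

```text
0 0.085 [10.  2.] 
1 0.17 [21.  4.] 
2 0.255 [31.  5.] 
3 0.34 [42.  4.] 
4 0.425 [53.  3.] 
5 0.51 [63.  1.] 
6 0.595 [73. -2.] 
7 0.68 [83. -5.] 
8 0.765 [ 93. -10.] 
9 0.85 [102. -15.] 
10 0.935 [111. -22.] [ 9. -6.]
11 1.02 [119. -29.] [ 17. -13.]
12 1.105 [126. -36.] [ 24. -21.]
13 1.19 [133. -44.] [ 31. -29.]
14 1.275 [139. -53.] [ 37. -37.]
15 1.36 [144. -62.] [ 43. -47.]
16 1.445 [149. -72.] [ 47. -56.]
17 1.53 [153. -82.] [ 51. -66.]
18 1.615 [156. -92.] [ 54. -76.]
19 1.7 [ 158. -102.] [ 56. -87.]
20 1.785 [ 159. -113.] [ 57. -97.]
```

Request:
step_arm --pt "0 0 -25" --pt "0 0 -50" --pt "0 0 -58" --pt "0 0 -58" --spin '[0,0,0,0]' --fingers '[32,32,32,32]'

```text
time_s: 32.35
eef_pos: [0.4737, -0.0175, 0.0598]
eef_rot: [0.7, -0.095, 0.701, 0.095]
wrist_force: [-0.7, 1.0, 0.3]
opening: 0.322
```

Request:
step_arm --pt "10 2 0" --pt "21 4 0" --pt "31 5 0" --pt "42 4 0" --pt "53 3 0" --pt "63 1 0" --pt "73 -2 0" --pt "83 -5 0" --pt "93 -10 0" --pt "102 -15 0" --spin '[-0.085,-0.17,-0.255,-0.34,-0.425,-0.51,-0.595,-0.68,-0.765,-0.85]' --fingers '[32,32,32,32,32,32,32,32,32,32]'

```text
time_s: 33.35
eef_pos: [0.5776, -0.0327, 0.0622]
eef_rot: [0.678, 0.203, 0.677, -0.203]
wrist_force: [-0.8, -0.1, 0.4]
opening: 0.321
```

Request:
step_arm --pt "9 -6 0" --pt "17 -13 0" --pt "24 -21 0" --pt "31 -29 0" --pt "37 -37 0" --pt "43 -47 0" --pt "47 -56 0" --pt "51 -66 0" --pt "54 -76 0" --pt "56 -87 0" --spin '[-0.085,-0.17,-0.255,-0.34,-0.425,-0.51,-0.595,-0.68,-0.765,-0.85]' --fingers '[32,32,32,32,32,32,32,32,32,32]'

```text
time_s: 34.35
eef_pos: [0.6334, -0.12, 0.0623]
eef_rot: [0.534, 0.465, 0.533, -0.464]
wrist_force: [0.8, 1.5, -0.6]
opening: 0.318
```

Request:
step_arm --pt "1 -4 0" --pt "1 -7 0" --pt "1 -10 0" --pt "1 -10 0" --spin '[-0.03,-0.05,-0.06,-0.06]' --fingers '[32,32,32,32]'

```text
time_s: 34.75
eef_pos: [0.6331, -0.1294, 0.0606]
eef_rot: [0.52, 0.479, 0.52, -0.479]
wrist_force: [0.7, -1.1, -0.7]
opening: 0.318
```

```bash
python3 - <<'E'
from h import *
print(jaw())
im,c=cam("wrist","w27.png")
im,c=cam("scene");cv2.imwrite("pics/s27.png",cv2.resize(im[180:320,60:310],None,fx=3,fy=3)[:,:,::-1])
E
```

```text
(array([ 0.6330593 , -0.12936322,  0.06061585]), np.float64(94.71463415084035))
```

View pics/w27.png

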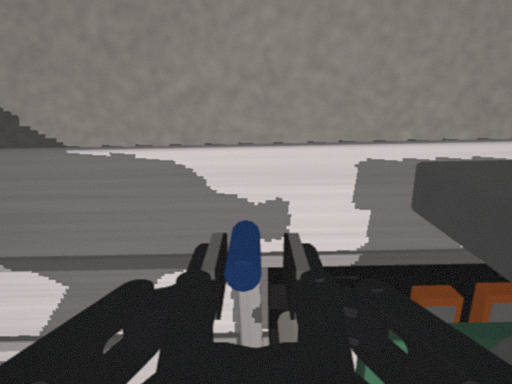

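View pics/s27.png

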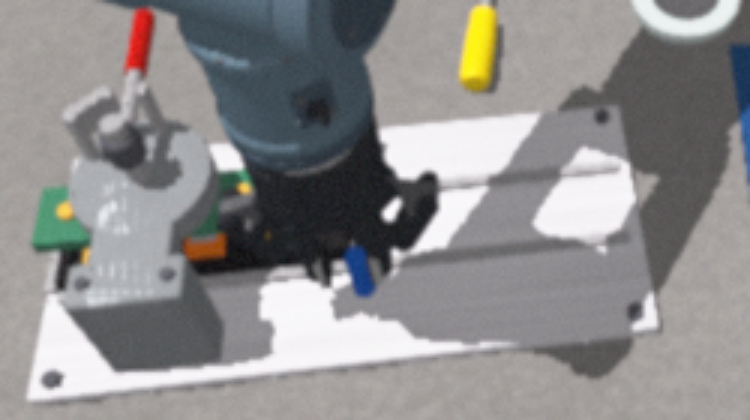

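Request:
step_arm --pt "0 -1 0" --pt "0 -2 0" --pt "0 -2 0" --spin '[0,0,0]' --fingers '[32,32,32]'

```text
time_s: 35.15
eef_pos: [0.633, -0.1312, 0.0602]
eef_rot: [0.52, 0.479, 0.52, -0.479]
wrist_force: [-0.1, 0.3, -0.1]
opening: 0.322
```

Request:
step_arm --pt "0 -1 0" --pt "0 -2 0" --pt "0 -2 0" --spin '[0,0,0]' --fingers '[32,32,32]'

```text
time_s: 35.45
eef_pos: [0.633, -0.1322, 0.0602]
eef_rot: [0.52, 0.479, 0.52, -0.479]
wrist_force: [0.6, 6.0, -0.1]
opening: 0.321
```

Request:
step_arm --pt "0 -1 0" --pt "0 -2 0" --pt "0 -2 0" --spin '[0,0,0]' --fingers '[32,32,32]'

```text
time_s: 35.75
eef_pos: [0.633, -0.1325, 0.0601]
eef_rot: [0.519, 0.48, 0.521, -0.478]
wrist_force: [0.6, 10.9, 2.1]
opening: 0.322
```

Request:
step_arm --pt "0 6 0" --pt "0 7 0" --pt "0 7 40" --pt "0 7 90" --pt "-20 20 140" --pt "-50 40 190" --pt "-60 50 220" --pt "-60 50 220" --spin '[0,0,0,0,0,0,0,0]' --fingers '[32,32,32,32,32,32,32,32]'

```text
time_s: 36.55
eef_pos: [0.5746, -0.0852, 0.2885]
eef_rot: [0.524, 0.48, 0.516, -0.477]
wrist_force: [0.9, -0.3, 1.2]
opening: 0.321
```

```bash
python3 - <<'E'
from h import *
print(jaw(),ctrl.get_obs()['q'])
im,c=cam("wrist","w28.png")
print("lever pivot/knob", proj(c,[.5089,-.1385,.03]),proj(c,[.6333,-.1266,.075]),"grip",proj(c,[.508,-.2707,.146]))
im,c=cam("scene");cv2.imwrite("pics/s28.png",cv2.resize(im[150:320,60:310],None,fx=3,fy=3)[:,:,::-1])
for n in("scene","top"):
    i,cc=cam(n)
    for ce,a,b in blobs(i,(0,190,80),(3,255,255))[1]: print(n,"red",ce,a)
E
```

```text
(array([ 0.57456992, -0.0851694 ,  0.28854096]), np.float64(94.74037173034311)) [-3.51158450e-01  1.50087387e-01  1.54826824e+00 -4.19938905e-04
  1.43076831e+00  1.13692750e+00]
lever pivot/knob [291.16548204 211.87293548] [298.28751102 114.84389723] grip [441.1650407  264.11603257]
scene red [106.27472527 192.81318681] 91
top red [409.89285714 178.99107143] 112
```

View pics/w28.png

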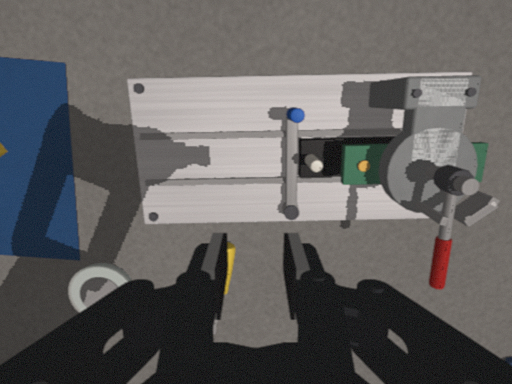

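View pics/s28.png

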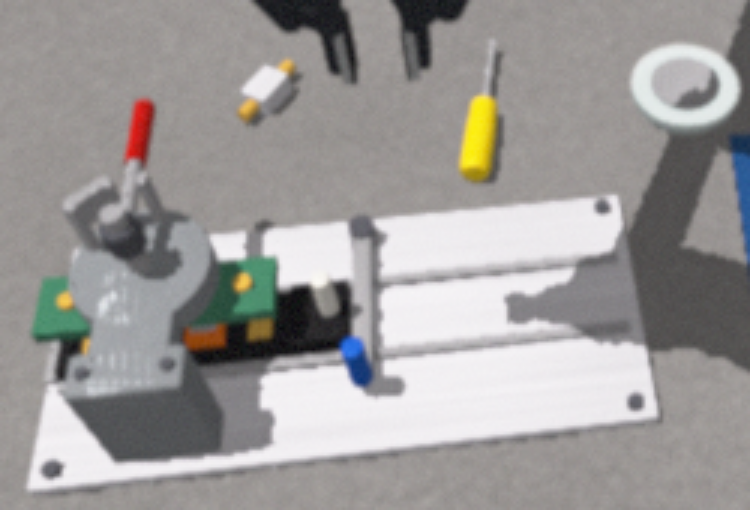

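Request:
step_arm --pt "-15 -40 0" --pt "-30 -80 0" --pt "-45 -120 0" --pt "-60 -160 -10" --pt "-67 -184 -40" --pt "-67 -184 -80" --pt "-67 -184 -90" --pt "-67 -184 -90" --pt "-67 -184 -90" --spin '[0,0,0.01,0.01,0.01,0.01,0.01,0.01,0.01]' --fingers '[50,50,50,50,50,50,50,50,50]'

```text
time_s: 37.65
eef_pos: [0.5066, -0.2692, 0.1909]
eef_rot: [0.523, 0.476, 0.523, -0.476]
wrist_force: [-0.2, 0.5, 0.6]
opening: 0.505
```

```bash
python3 - <<'E'
from h import *
print(jaw())
im,c=cam("wrist","w29.png")
m,b=blobs(im,(0,150,60),(5,255,255),50)
for ce,a,bb in b: print(ce.round(1),a,bb,onz(c,*ce,.15).round(4))
for s in (.058,.084,.110): print(proj(c,[.5909-.9955*s,-.2605-.0949*s,.153]).round(1))
E
```

```text
(array([ 0.50659707, -0.26916326,  0.19089779]), np.float64(95.29970419013924))
[256.3 217.1] 1653 [245 176  23  85] [ 0.5115 -0.2687  0.15  ]
[255.1 181.9]
[255.2 225.8]
[255.3 266.2]
```

View pics/w29.png

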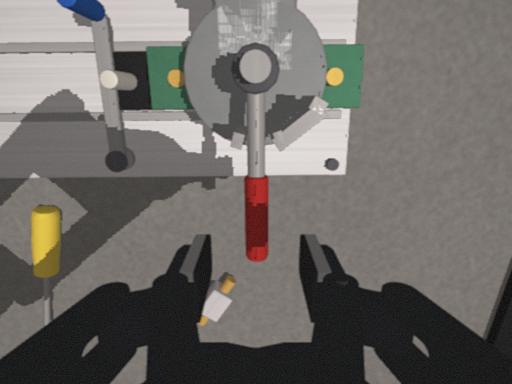

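Request:
step_arm --pt "1 0 -20" --pt "1 0 -40" --pt "1 0 -53" --pt "1 0 -53" --pt "1 0 -53" --pt "1 0 -53" --spin '[0,0,0,0,0,0]' --fingers '[50,50,50,50,50,50]'

```text
time_s: 38.3
eef_pos: [0.5078, -0.2697, 0.1388]
eef_rot: [0.523, 0.476, 0.522, -0.476]
wrist_force: [0.8, -0.3, -0.7]
opening: 0.498
```

Request:
step_arm --pt "0 0 0" --pt "0 0 0" --pt "0 0 0" --pt "0 0 0" --pt "0 0 0" --pt "0 0 0" --spin '[0,0,0,0,0,0]' --fingers '[5,5,5,5,5,5]'

```text
time_s: 38.9
eef_pos: [0.5073, -0.2695, 0.1378]
eef_rot: [0.523, 0.477, 0.522, -0.477]
wrist_force: [-0.1, -0.1, 4.4]
opening: 0.141
```

Request:
step_arm --pt "0 0 -4" --pt "0 0 -8" --pt "0 0 -12" --pt "0 0 -16" --pt "0 0 -20" --pt "0 0 -23" --pt "0 0 -25" --pt "0 0 -25" --pt "0 0 -25" --spin '[0,0,0,0,0,0,0,0,0]' --fingers '[5,5,5,5,5,5,5,5,5]'

```text
time_s: 39.8
eef_pos: [0.5073, -0.2697, 0.1135]
eef_rot: [0.523, 0.476, 0.522, -0.477]
wrist_force: [-2.7, 0.8, 10.8]
opening: 0.149
```

```bash
python3 - <<'E'
from h import *
print(jaw())
im,c=cam("wrist","w30.png")
im,c=cam("scene");cv2.imwrite("pics/s30.png",cv2.resize(im[150:320,60:310],None,fx=3,fy=3)[:,:,::-1])
import numpy as np
for d in np.arange(.1,.76,.1):
    a=np.pi+.095; print(round(d,2),np.round(84*np.array([np.cos(a+d)-np.cos(a),np.sin(a+d)-np.sin(a)]),1))
E
```

```text
(array([ 0.50733957, -0.26971649,  0.11345106]), np.float64(95.27210565025794))
0.1 [ 1.2 -8.3]
0.2 [  3.2 -16.5]
0.3 [  6.1 -24.4]
0.4 [  9.7 -31.9]
0.5 [ 14.1 -39.1]
0.6 [ 19.1 -45.8]
0.7 [ 24.8 -52. ]
```

View pics/s30.png

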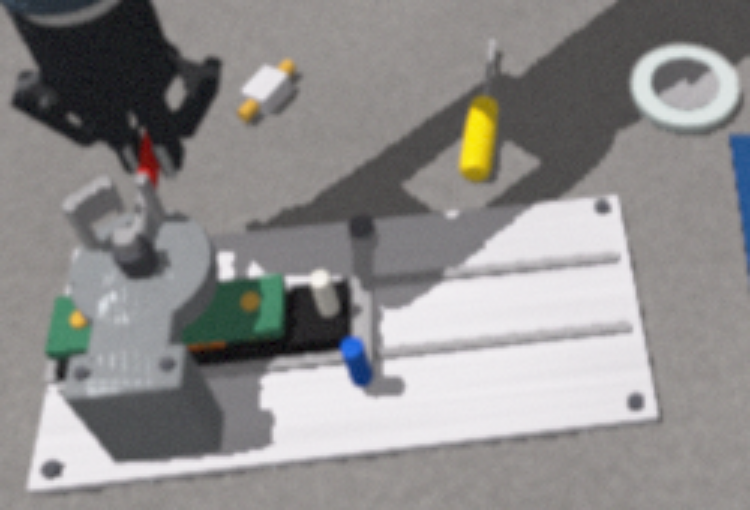

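Request:
step_arm --pt "0 0 -1" --pt "0.5 -4 -1.5" --pt "1 -8 -1.5" --pt "3 -16.5 -1.5" --pt "6 -24.5 -1.5" --pt "10 -32 -1.5" --pt "14 -39 -1.5" --pt "19 -46 -1.5" --pt "25 -52 -1.5" --pt "25 -52 -1.5" --spin '[0,0.05,0.1,0.2,0.3,0.4,0.5,0.6,0.7,0.7]' --fingers '[5,5,5,5,5,5,5,5,5,5]'

```text
time_s: 40.9
eef_pos: [0.5331, -0.3226, 0.1125]
eef_rot: [0.655, 0.267, 0.654, -0.268]
wrist_force: [-3.4, 1.8, 10.8]
opening: 0.137
```

```bash
python3 - <<'E'
from h import *
print(jaw())
im,c=cam("wrist","w31.png")
im,c=cam("scene");cv2.imwrite("pics/s31.png",cv2.resize(im[150:320,60:310],None,fx=3,fy=3)[:,:,::-1])
E
```

```text
(array([ 0.53306944, -0.32257276,  0.1124856 ]), np.float64(135.52596679620925))
```

View pics/s31.png

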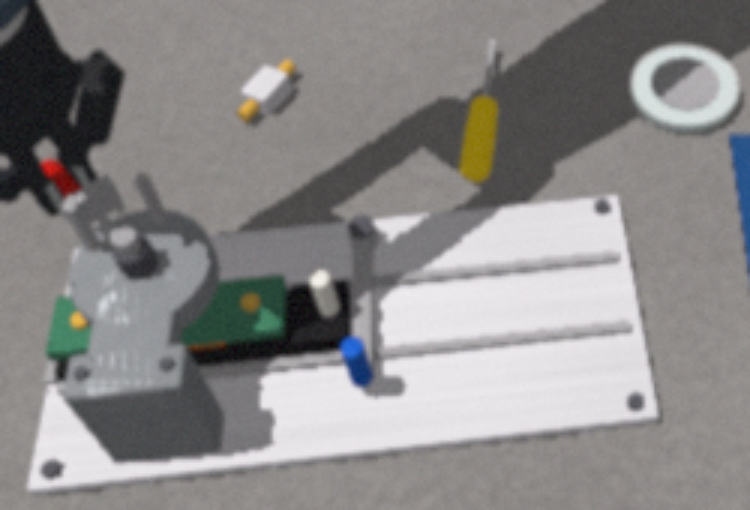

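View pics/w31.png

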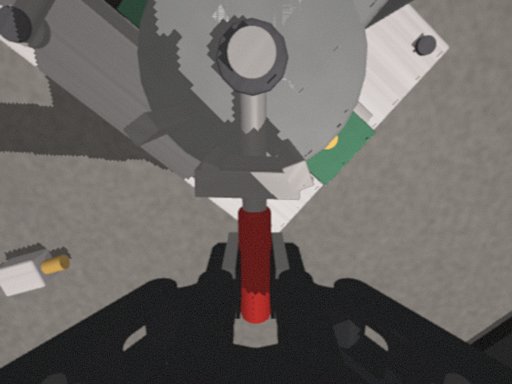

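Request:
step_arm --pt "0 0 2" --pt "0 0 4" --pt "0 0 6" --pt "0 0 8" --pt "0 0 8" --pt "0 0 8" --spin '[0,0,0,0,0,0]' --fingers '[5,5,5,5,5,5]'

```text
time_s: 41.6
eef_pos: [0.5325, -0.322, 0.1201]
eef_rot: [0.655, 0.268, 0.653, -0.269]
wrist_force: [-1.3, -0.5, 8.8]
opening: 0.139
```

Request:
step_arm --pt "0 0 1" --pt "0 0 1" --pt "0 0 1" --spin '[0,0,0]' --fingers '[5,5,5]'

```text
time_s: 41.9
eef_pos: [0.5323, -0.3218, 0.1202]
eef_rot: [0.655, 0.268, 0.654, -0.269]
wrist_force: [-0.6, -0.6, 4.9]
opening: 0.144
```

Request:
step_arm --pt "0 0 1" --pt "0 0 1" --pt "0 0 1" --spin '[0,0,0]' --fingers '[5,5,5]'

```text
time_s: 42.2
eef_pos: [0.5319, -0.3214, 0.1205]
eef_rot: [0.654, 0.269, 0.654, -0.269]
wrist_force: [1.1, -2.6, 1.3]
opening: 0.144
```

The handle stopped rising while the upward force faded, so the notch has taken the load. I'll release it and retreat straight up.

Request:
step_arm --pt "0 0 0" --pt "0 0 0" --pt "0 0 0" --pt "0 0 0" --pt "0 0 20" --pt "0 0 50" --pt "0 0 90" --pt "0 0 130" --pt "0 0 150" --pt "0 0 150" --spin '[0,0,0,0,0,0,0,0,0,0]' --fingers '[25,40,50,50,50,50,50,50,50,50]'

```text
time_s: 43.2
eef_pos: [0.5335, -0.3224, 0.2753]
eef_rot: [0.657, 0.268, 0.652, -0.269]
wrist_force: [0.6, 0.0, 0.2]
opening: 0.501
```

```bash
python3 - <<'E'
from h import *
print(jaw())
im,c=cam("wrist","w32.png")
i1,c1=cam("scene");cv2.imwrite("pics/s32.png",cv2.resize(i1[150:320,60:310],None,fx=3,fy=3)[:,:,::-1])
b1=max(blobs(i1,(0,170,80),(4,255,255),20)[1],key=lambda t:t[1]);
bw=max(blobs(im,(0,150,60),(5,255,255),50)[1],key=lambda t:t[1])
print(b1[:2],bw[:2]); k,e=two(c1,b1[0],c,bw[0]); d=k[:2]-np.array([.5909,-.2605]); print(k,e,"handle",np.arctan2(-d[1],-d[0])-.095,np.hypot(*d))
E
```

```text
(array([ 0.5335047 , -0.32237638,  0.27533308]), np.float64(135.3773007242889))
(array([ 79.08602151, 207.40860215]), np.int32(93)) (array([252.14404432, 177.33240997]), np.int32(722))
[ 0.53643697 -0.31817671  0.14024714] 0.0029981743221930072 handle 0.7190481796148128 0.07932732312293492
```

View pics/s32.png

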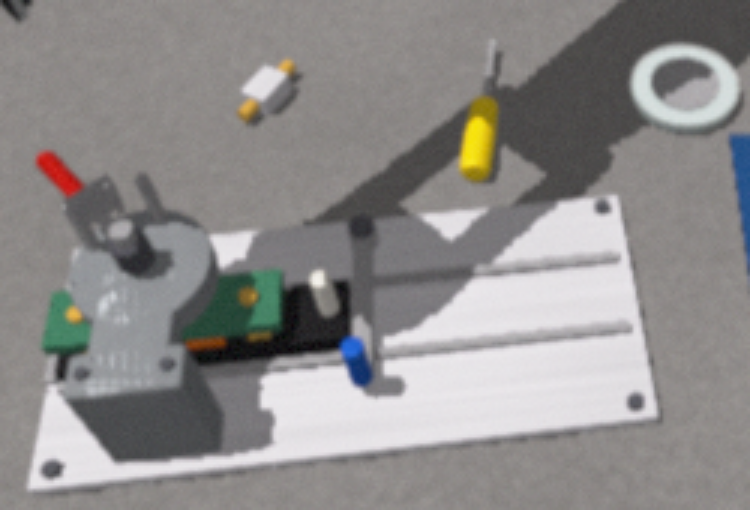

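View pics/w32.png

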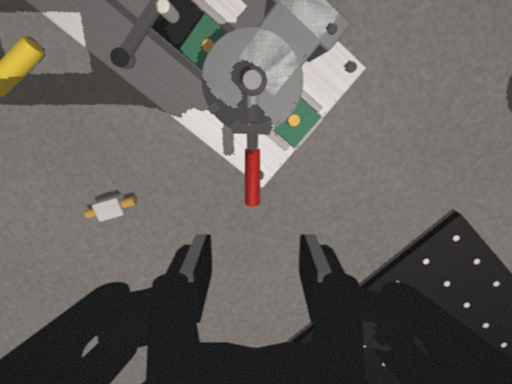

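```bash
python3 -c "
from bench import hand_in; print(hand_in())"
```

```text
the job is handed in; nothing more can be done
None
```

I did the whole job in about 43 s of robot time and handed it in; no verdict came back. I opened the lever, drew the carriage out and laid the only two amber samples in nests 2 and 3. Then I pushed the carriage home, locked the lever with the head still up, pressed the head down and swung the handle into its notch.

**Last checks:**
- **Samples:** before I pushed the carriage in, both lay flat, within about 1 mm of the nest centres. Once under the head they were only partly visible, so I did not re-measure them there.
- **Carriage and lever:** each was pushed against its stop, with about 23 N on the carriage and 11 N on the lever. The last picture shows the lever lying across behind the carriage's end.
- **Head and handle:** after release the handle stayed at about 0.7 rad. While I still held the grip, its height put the head about 17.5 mm down, and the upward force faded as the notch took the load. A rougher camera check after release put the grip about 3 mm higher than that would give, with its two camera rays missing each other by 3 mm. The head plate in the scene picture fits about 18 mm.
- **Bystanders:** the dish, screwdriver and adapter look unmoved.

**One slip:** my first grasp of the second sample closed just above it. I looked again, gripped lower and it held. I saw no grip slackening or knocked sample.

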